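# Put the hand tools back in their drawer inserts

### The job

The tool drawer is being put back in order: lay each of the four loose hand tools on the green bench mat (the large spanner, the small spanner, the pliers and the screwdriver) into the foam insert whose cut-out has its shape and size. Each tool must lie flat and fully down on the light floor of its own cut-out, let go of and at rest.

Things in the scene. Friction and masses are not known exactly. Their poses are not given: they have to be found in the camera images.
- insert_spanner_large: Foam drawer insert 80 x 240 x 28 mm, fixed: black layer over a light grey floor 10 mm up; tool shape cut 18 mm deep to the floor, edge bevelled 4 mm. Origin: underside centre, y along, z up. Cut-out for the larger spanner: dumbbell 222 mm long, 44 wide at both ends, 24 in the middle, symmetrical. Finger groove right across, down to the floor, y = -25 to +25 mm.
- insert_spanner_small: Foam drawer insert 80 x 240 x 28 mm, fixed: black layer over a light grey floor 10 mm up; tool shape cut 18 mm deep to the floor, edge bevelled 4 mm. Origin: underside centre, y along, z up. Cut-out for the smaller spanner: dumbbell 194 mm long, 37 wide at both ends, 22 in the middle, symmetrical. Finger groove right across, down to the floor, y = -25 to +25 mm.
- insert_pliers: Foam drawer insert 80 x 240 x 28 mm, fixed: black layer over a light grey floor 10 mm up; tool shape cut 18 mm deep to the floor, edge bevelled 4 mm. Origin: underside centre, y along, z up. Cut-out for the pliers: y = -90 to +90 mm, 34 to 40 wide at the jaw end (-y), 56 to 64 at the handles (+y). Finger groove right across, down to the floor, y = -48 to +2 mm.
- insert_screwdriver: Foam drawer insert 80 x 240 x 28 mm, fixed: black layer over a light grey floor 10 mm up; tool shape cut 18 mm deep to the floor, edge bevelled 4 mm. Origin: underside centre, y along, z up. Cut-out for the screwdriver: blade slot 18 mm wide, y = -84 to -22; 38 wide for the handle up to y = +85. Finger groove right across, down to the floor, y = +12 to +62 mm.
- spanner_large: The larger of two plain spanners, dull steel, lying flat: 32 x 207 x 7 mm. Origin: mid-length, underside; y along it (ring end +y, open jaw -y), z up. Shank 10 mm wide, 1 to 6 mm above the underside; grasp it at the origin. Fits its cut-out either way round: origin over the insert's origin, underside on the grey floor.
- spanner_small: The smaller of two plain spanners, bright steel, lying flat: 25 x 178 x 6 mm. Origin: mid-length, underside; y along it (ring end +y, open jaw -y), z up. Shank 8 mm wide, 1 to 5 mm above the underside; grasp it at the origin. Fits its cut-out either way round: origin over the insert's origin, underside on the grey floor.
- pliers: Rigid combination pliers lying flat, sleeved handles: 51 x 166 x 14 mm. Origin: mid-length, underside; y along it (handles +y, jaws -y), z up. Grasp across the joint at y = -23, about 22 mm wide there. Fits its cut-out only jaws to the narrow end: y axes alike, origin over the insert's origin, underside on the grey floor.
- screwdriver: The screwdriver (lying flat, 25 x 155 x 28 mm, moulded handle, thin steel blade): origin mid-length on its underside; y along it towards the butt of the handle. Its handle point is listed next.
- screwdriver_handle (a point): Screwdriver, 155 mm long: this point is mid-handle, on its axis, 12 mm above the surface under it (y points 3 degrees downwards); handle 25 mm thick, grasp it here. y along it: butt +41 mm, blade tip -114 mm. Seated, this point is 37 mm to +y of its insert's origin and 22 mm above its underside, y axes alike (the handle does not enter the blade slot).
There are look-alikes about, which are no part of the job. There is more than one size of the screwdriver; the job needs the larger.

How it is judged:
At the end, for the whole second after the job is handed in: Each of the four tools lies in its own insert, within 11 mm across and 12 mm along the cut-out of its centred place, within 0.14 rad of the cut-out's direction, within 4 mm of the height at which it rests on the grey floor (spanners and pliers flat to 0.1 rad), at rest and let go of (x of spanner_large in the frame of insert_spanner_large between -0.011 and 0.011 m and y of spanner_large in the frame of insert_spanner_large between -0.012 and 0.012 m and z of spanner_large in the frame of insert_spanner_large between 0.006 and 0.014 m and angle between the y axis of spanner_large and the y axis of insert_spanner_large, either way round below 0.14 rad and angle between each of spanner_large, spanner_small, pliers's own z axis and vertical below 0.1 rad and x of spanner_small in the frame of insert_spanner_small between -0.011 and 0.011 m and y of spanner_small in the frame of insert_spanner_small between -0.012 and 0.012 m and z of spanner_small in the frame of insert_spanner_small between 0.006 and 0.014 m and angle between the y axis of spanner_small and the y axis of insert_spanner_small, either way round below 0.14 rad and x of pliers in the frame of insert_pliers between -0.011 and 0.011 m and y of pliers in the frame of insert_pliers between -0.012 and 0.012 m and z of pliers in the frame of insert_pliers between 0.006 and 0.014 m and angle between the y axis of pliers and the y axis of insert_pliers, either way round below 0.14 rad and x of screwdriver_handle in the frame of insert_screwdriver between -0.011 and 0.011 m and y of screwdriver_handle in the frame of insert_screwdriver between 0.025 and 0.049 m and z of screwdriver_handle in the frame of insert_screwdriver between 0.018 and 0.026 m and angle between the y axis of screwdriver_handle and the y axis of insert_screwdriver, either way round below 0.14 rad and linear speed of each of spanner_large, spanner_small, pliers, screwdriver below 0.02 m/s); the robot touches nothing.
It also fails if it takes over 102 s, if anything falls off the work surface, if the arm or the gripper's body presses on something with over 40 N, if the wrist force passes 120 N, or if a joint passes its speed limit or range.

### The arm

A 7-joint arm with a two-finger parallel gripper is mounted at the origin on a cart in front of the work surface, level with it; the furniture and walls round the work are solid. World frame = base frame: x ahead of the robot, y to its left, z up, the work surface at z = 0. Lengths are in m, angles in rad, forces in N, time in s.
With the tool pointing down it reaches from about 0.425 to 0.925 m from the base axis. Payload 6.8 kg.
Tool frame: the origin (TCP) lies on the mounting face of the last link; the fingertips stand 173 mm ahead of it and the grasp point (between the pads) lies 155 mm ahead of it; z points along the fingers, y is the line along which they close (so a half turn about z gives the same grasp; the last joint's range is limited). The gripper opens to 85 mm and grips with 20 to 120 N. Pads are 22 mm wide; open, the fingers measure 114 mm over their backs; the gripper's body (76 mm by 85 mm) begins 54 mm behind the grasp point. The pads swing forward as they close: fully open they stand 13 mm farther back than shut.
Start: joints at [-1.331, 0.477, 0.022, 1.555, -0.011, 1.109, -0.083], TCP at [0.23, 0.635, 0.405] pointing down, gripper open.
Joint ranges: [-2.96, 2.96], [-0.34, 2.1], [-1.41, 1.46], [0.24, 2.44], [-1.37, 4.51], [0.17, 1.92], [-2.96, 2.96]. Speed limits (rad/s): [2.39, 2.39, 3.14, 3.14, 3.14, 3.14, 3.14].

### API

Orientations are given as a rotation vector (axis times angle).
In Python, from bench import r gives the robot as it stands.
- The arm moves only by the tool arm_command, never from a script. Its argument "plan" is a list of rows, each an object of numbers: "claw": the closure, from 0 (fully open) to 1 (shut); "tx", "ty", "tz": the shift along the tool's x, y, z in m; "ax", "ay", "az": the turn, a rotation vector about the tool's x, y, z in degrees. A call has exactly 10 rows; each row shifts and turns the commanded pose from where the row before left it, along the tool's axes as they then stand; what a row does not reach is not made up. A row lasts 1/12 s, in which the tool goes at most 41.7 mm and 7.16 degrees, less where a joint would pass 70% of its speed; a pose out of reach is approached as far as the arm can. A call is refused whole if a number of a shift passes 0.0417 or a number of a turn 7.16, either way. A call with a gripper value outside its range is refused whole. The fingers move at their own pace and stop on an object; "squeeze" is the grip in N (left out, the last holds). Time passes only in rows, so rows that do not move let the fingers close, or fill a call up. It gives the time, the measured TCP pose, the force, the opening and the grip force at its end, in the units of the state.
- r.get_obs(): the state, without advancing time (a new reading comes with each control period).
- r.grab_frame(name): name is "scene" or "top" or "wrist"; returns the picture (384x512x3 uint8, red, green, blue); there is no depth.
- r.camera_model(name): a dict with "fx", "fy", "cx", "cy" (pixels), "k1" (the pictures are not rectified: a ray, as slopes to the right and down, at radius r is drawn at 1 + k1 r^2 times it, then the intrinsics apply), "position" and "orientation" of the camera in the world; the wrist camera has in their place "tool_from_camera" (4x4, takes a point from camera to tool coordinates, whose origin is the TCP and whose axes are the flange's). Camera axes: x right, y up, looking along -z (the intrinsics and any distortion apply to the point x, -y, -z); pixel columns grow to the right and rows downward; lengths in m; the calibration is good to about 2 mm. A picture is of the moment at which its call begins: read the wrist's pose just before it. camera_model takes no time and is no camera call.
- r.hand_in(): hands the job in; it is judged then, once.
Trained networks look in the newest picture that a camera, given by its name, has taken for a name from the list of things; names that differ only in an ending like _2 or _b are one class to them, and where a whole thing is asked for, a point or a joint stands for the part that bears it (a point fixed in the world has none). Each returns a list of dicts, best first, with "confidence" (0 to 1); they miss things now and then, are a little off and sometimes report something else, mostly with a low value. They report only what shows in the picture. A call takes as long as a camera call. They do not tell look-alikes from the thing itself.
- r.boxes_of(target, camera): "location" ([x, y, z] in m, in the coordinates of the camera as it stood for that picture, good to about 4 mm: the middle of the surface that is visible of it).
- r.tip_of(target, camera): "location" ([x, y, z] in m, in the coordinates of the camera as it stood for that picture, good to about 4 mm: a listed point, or the origin of a listed thing).
The state is a dict: "clock": time; "joints": joint angles; "qvel": joint speeds; "tau": joint torques, N m; "tcp_pos": TCP position; "orientation": TCP orientation; "contact_force": force on the tool from outside, world axes, zero at the start; "moment": the same for the moment, N m; "grip_width": finger opening in m; "gripper_force": force on a finger pad.
Only numpy, scipy, OpenCV 4.12 (cv2) and the standard library are available. Lean on these libraries where they do the work, as an engineer would, in place of code of your own. Each camera call takes 0.05 s, during which the arm holds its last target. There are 200 camera calls.

## Working session

There is one attempt and no reset: what is moved stays moved. The work goes in short steps, Python scripts to look and compute and a tool call to move; the robot and the scene stay as the last step left them, time stands still between calls to the robot, and variables do not carry over. Pictures are saved under pics/ and viewed, at most 14 in all, crops included, and the job is handed in when it is done.

Besides the shell and the picture viewer there is one more tool, called as name(argument=value, ...) on one line, values as JSON. arm_command: Moves the arm, as the interface text tells. Its arguments: {"type":"object","properties":{"plan":{"type":"array","items":{"type":"object","properties":{"claw":{"type":"number"},"tx":{"type":"number"},"ty":{"type":"number"},"tz":{"type":"number"},"ax":{"type":"number"},"ay":{"type":"number"},"az":{"type":"number"}}}},"squeeze":{"type":"number"}},"required":["plan"]}

```bash
ls; mkdir -p pics; cat > h.py <<'E'
import numpy as np, cv2
from scipy.spatial.transform import Rotation as R
from bench import r
def cam(name, o=None):
    m=r.camera_model(name)
    if 'tool_from_camera' in m:
        o=o or r.get_obs(); T=np.eye(4);T[:3,:3]=R.from_rotvec(o['orientation']).as_matrix();T[:3,3]=o['tcp_pos']
        T=T@np.array(m['tool_from_camera'])
    else:
        T=np.eye(4);q=np.array(m['orientation']);T[:3,:3]=q if q.shape==(3,3) else R.from_rotvec(q).as_matrix();T[:3,3]=m['position']
    return m,T
def px2w(m,T,uv,z):
    uv=np.atleast_2d(uv).astype(float);K=np.array([[m['fx'],0,m['cx']],[0,m['fy'],m['cy']],[0,0,1]])
    u=cv2.undistortPoints(uv[:,None],K,np.array([m['k1'],0,0,0,0.]))[:,0]
    d=np.c_[u[:,0],-u[:,1],-np.ones(len(u))]@T[:3,:3].T
    return T[:3,3]+d*((z-T[2,3])/d[:,2])[:,None]
def w2px(m,T,P):
    p=(np.atleast_2d(P)-T[:3,3])@T[:3,:3];a=p[:,0]/-p[:,2];b=p[:,1]/p[:,2];s=1+m['k1']*(a*a+b*b)
    return np.c_[m['fx']*a*s+m['cx'],m['fy']*b*s+m['cy']]
def save(name,fn):
    f=r.grab_frame(name);cv2.imwrite(fn,f[:,:,::-1]);return f
E
python3 - <<'E'
from h import *
o=r.get_obs();print(o)
for c in ['top','wrist','scene']:
    print(c,r.camera_model(c))
    im=save(c,f'pics/{c}0.png')
    m,T=cam(c)
    for t in ['insert_spanner_large','insert_spanner_small','insert_pliers','insert_screwdriver','spanner_large','spanner_small','pliers','screwdriver','screwdriver_handle']:
        for d in r.tip_of(t,c):
            p=T[:3,:3]@np.array(d['location'])+T[:3,3]
            print(c,t,round(d['confidence'],2),p.round(3),w2px(m,T,p).round(0)[0])
a=cv2.imread('pics/top0.png');
E
```

```text
pics
{'clock': 0.0, 'joints': array([-1.33107628,  0.47776275,  0.02230657,  1.55646008, -0.01151182,
        1.10931426, -0.08307789]), 'qvel': array([ 1.78720343e-04, -1.95097840e-03,  8.02742774e-05,  1.32398681e-03,
        6.16616350e-04,  8.62396058e-04, -1.27338682e-03]), 'tau': array([ 1.16144010e-04, -5.96462059e+01,  1.60752151e+00, -2.81177258e+01,
        1.23855638e-02,  9.72627924e-03, -2.04780619e-06]), 'tcp_pos': array([0.2299498 , 0.63431925, 0.4037462 ]), 'orientation': array([-5.43463603e-01, -3.09401728e+00,  2.83547394e-03]), 'contact_force': array([-0.36531548,  0.41965676,  0.17672813]), 'moment': array([-0.01188196,  0.00524468,  0.02627194]), 'gripper_force': 0.0, 'grip_width': 0.08573592508400014}
top {'fx': 479.2280551283926, 'fy': 479.2280551283926, 'cx': 256.14585522886557, 'cy': 203.0964244370151, 'k1': -0.07906701191985012, 'position': array([0.46548989, 0.05885541, 1.57367916]), 'orientation': array([ 0.04344517, -0.04542027, -1.57794638])}
top insert_spanner_large 0.75 [0.558 0.137 0.001] [232. 202.]
top insert_spanner_small 0.55 [0.59  0.023 0.001] [
[... 1247 characters left out ...]
4784, -0.75709552,  1.222157  ]), 'orientation': array([ 0.63647652, -0.17248692, -0.48568268])}
scene insert_spanner_large 0.6 [ 0.555  0.138 -0.002] [238. 180.]
scene insert_spanner_small 0.73 [ 0.588  0.025 -0.005] [263. 200.]
scene insert_pliers 0.76 [ 0.539 -0.101  0.001] [269. 233.]
scene insert_screwdriver 0.75 [ 0.554 -0.209  0.006] [291. 256.]
scene spanner_large 0.48 [0.513 0.442 0.003] [190. 129.]
scene spanner_large 0.27 [0.538 0.349 0.002] [207. 142.]
scene spanner_small 0.47 [0.539 0.347 0.006] [208. 142.]
scene pliers 0.64 [ 0.509  0.255 -0.003] [211. 163.]
scene screwdriver 0.4 [ 0.656 -0.356  0.001] [347. 281.]
scene screwdriver_handle 0.43 [ 0.629 -0.349  0.011] [338. 281.]
```

View pics/top0.png

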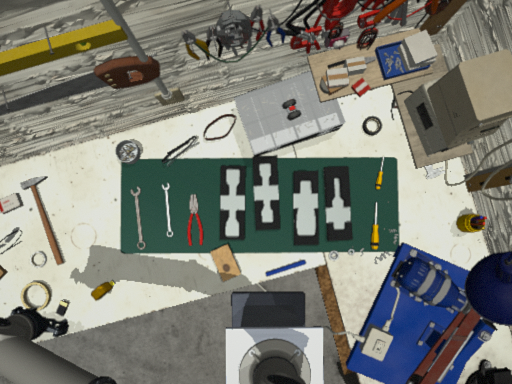

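View pics/scene0.png

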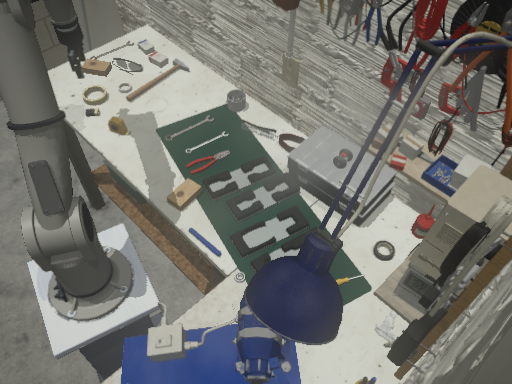

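```bash
python3 - <<'E'
from h import *
a=cv2.imread('pics/top0.png');m,T=cam('top')
c=cv2.resize(a[150:260,115:400],None,fx=2.8,fy=2.8,interpolation=cv2.INTER_CUBIC);cv2.imwrite('pics/topz.png',c)
h=cv2.cvtColor(a,cv2.COLOR_BGR2HSV)
print('mat',h[240,260],'floor',h[200,233],'black',h[170,228])
# light floor blobs / tool blobs inside mat
mat=np.zeros(a.shape[:2],np.uint8);mat[159:250,124:396]=1
g=((h[...,1]<60)&(h[...,2]>80)|(h[...,1]>130)&((h[...,0]<35)|(h[...,0]>165))&(h[...,2]>70)).astype(np.uint8)*mat
n,l,s,_=cv2.connectedComponentsWithStats(g)
for i in range(1,n):
    if s[i,4]<25: continue
    v,u=np.nonzero(l==i)
    z=.01 if 215<u.mean()<360 else .004
    P=px2w(m,T,np.c_[u,v],z)[:,:2]
    (cx,cy),(w,hh),_=cv2.minAreaRect(P.astype(np.float32)*1000)
    d=np.linalg.svd(P-P.mean(0),full_matrices=False)[2][0];d=d*np.sign(d[0])
    t=(P-P.mean(0))@d
    print(s[i],'rect c',round(cx),round(cy),'size',round(w),round(hh),'mean',P.mean(0).round(3),'yaw',np.degrees(np.arctan2(d[1],d[0])).round(1))
E
```

```text
mat [ 80 105  80] floor [ 66  13 200] black [ 63  14 184]
[124 159  10   4  33] rect c 699 479 size 30 10 mean [0.7   0.481] yaw -83.2
[376 159   8  26 100] rect c 656 -355 size 18 85 mean [ 0.649 -0.354] yaw -11.6
[253 163  26  60 851] rect c 589 26 size 82 194 mean [0.588 0.025] yaw 2.4
[220 169  25  68 997] rect c 557 136 size 79 220 mean [0.557 0.135] yaw -1.3
[325 178  26  52 704] rect c 551 -210 size 82 167 mean [ 0.531 -0.21 ] yaw 1.8
[ 293  180   26   56 1070] rect c 539 -105 size 82 180 mean [ 0.534 -0.104] yaw 0.1
[161 182  13  55 243] rect c 537 350 size 179 27 mean [0.534 0.348] yaw 4.9
[130 186  16  64 298] rect c 509 448 size 208 34 mean [0.51  0.445] yaw 6.2
[187 194  16  52 363] rect c 502 259 size 49 167 mean [0.505 0.261] yaw 3.2
[371 201   9  42 192] rect c 490 -331 size 135 27 mean [ 0.475 -0.334] yaw -3.5
[371 245   7   5  27] rect c 407 -329 size 20 13 mean [ 0.408 -0.33 ] yaw 77.0
```

View pics/topz.png

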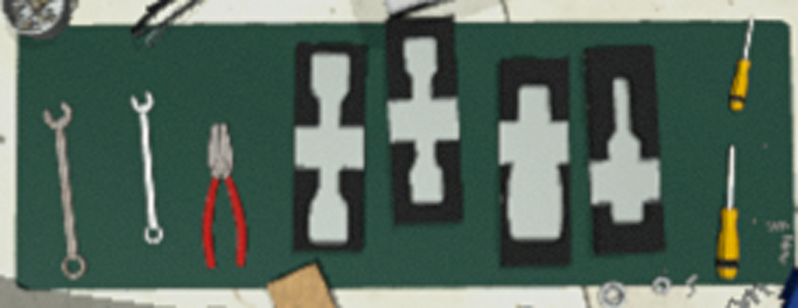

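The cut-outs and tools match the given sizes: 220, 194, 180 and 169 mm for the inserts, 208, 179 and 167 mm for the tools. All handle and wide ends face the robot. The larger screwdriver is the near one, at zoom pixel (728,250). Next I'm going over the large spanner.

arm_command(plan=[{"az":-6.55,"tz":0.025,"claw":0},{"az":-6.55,"tz":0.025,"claw":0},{"az":-6.55,"tz":0.025,"claw":0},{"az":-6.55,"tz":0.025,"claw":0},{"tx":-0.03,"ty":-0.025,"claw":0},{"tx":-0.03,"ty":-0.025,"claw":0},{"tx":-0.03,"ty":-0.025,"claw":0},{"tx":-0.03,"ty":-0.025,"claw":0},{"tx":-0.03,"ty":-0.025,"claw":0},{"tx":-0.03,"ty":-0.025,"claw":0}], squeeze=60)

```text
invalid input at $.plan[0]: expected keys claw, tx, ty, tz, ax, ay, az
```

arm_command(plan=[{"tx":-0.026,"ty":-0.022},{"tx":-0.026,"ty":-0.022},{"tx":-0.025,"ty":-0.022},{"claw":0},{"claw":0},{"claw":0},{"claw":0},{"claw":0},{"claw":0},{"claw":0}])

```text
invalid input at $.plan[0]: expected keys claw, tx, ty, tz, ax, ay, az
```

```bash
cat >> h.py <<'E'
def head(o):
    x=R.from_rotvec(o['orientation']).as_matrix()[:,0];return np.degrees(np.arctan2(-x[1],-x[0]))
def to(p,th,o=None):
    "tool-axis shifts after turning to heading th"
    o=o or r.get_obs();d=np.array(p)-o['tcp_pos'];t=np.radians(th);c,s=np.cos(t),np.sin(t)
    print('at',o['clock'].__round__(2),o['tcp_pos'].round(4),'head',head(o).round(1),'tilt',R.from_rotvec(o['orientation']).as_matrix()[:2,2].round(3))
    print('az',round(-(th-head(o)),2),'tx',round(-(c*d[0]+s*d[1]),4),'ty',round(-s*d[0]+c*d[1],4),'tz',round(-d[2],4))
def tips(names,c='wrist'):
    m,T=cam(c)
    for t in names:
        for d in r.tip_of(t,c):
            p=T[:3,:3]@np.array(d['location'])+T[:3,3];print(t,round(d['confidence'],2),p.round(3),w2px(m,T,p).round(0)[0])
def blobs(fn,z,mask,near,rad=.15,c='wrist',amin=300):
    a=cv2.imread(fn);h=cv2.cvtColor(a,cv2.COLOR_BGR2HSV).astype(int);m,T=cam(c);g=mask(h).astype(np.uint8)
    n,l,s,_=cv2.connectedComponentsWithStats(g)
    for i in range(1,n):
        if s[i,4]<amin: continue
        v,u=np.nonzero(l==i);P=px2w(m,T,np.c_[u,v],z)[:,:2]
        if np.linalg.norm(P.mean(0)-near)>rad: continue
        q,(w,hh),_=cv2.minAreaRect(P.astype(np.float32)*1000)
        e=np.linalg.svd(P-P.mean(0),full_matrices=False)[2][0];e=e*np.sign(e[0])
        print(s[i],'c',np.round(q),'size',round(w),round(hh),'mean',P.mean(0).round(3),'yaw',np.degrees(np.arctan2(e[1],e[0])).round(1))
steel=lambda h:(h[...,1]<70)&(h[...,2]>80)
E
python3 - <<'E'
from h import *
save('wrist','pics/w1.png');to([.509,.447,.3],6.2)
tips(['spanner_large','spanner_small','pliers'])
blobs('pics/w1.png',.004,steel,[.5,.4],.2)
E
```

```text
at 1.55 [0.2301 0.6346 0.4047] head -19.9 tilt [-0. -0.]
az -26.13 tx -0.257 ty -0.2166 tz 0.1047
pliers 0.94 [ 0.511  0.258 -0.002] [112. 379.]
```

View pics/w1.png

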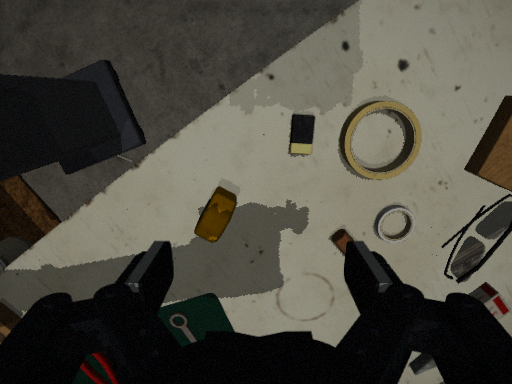

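The wrist picture shows the gripper at the bottom, with image-up pointing towards the robot. The rows need all seven keys, so I'm resending in full.

arm_command(plan=[{"claw":0,"tx":0,"ty":0,"tz":0.025,"ax":0,"ay":0,"az":-6.55},{"claw":0,"tx":0,"ty":0,"tz":0.025,"ax":0,"ay":0,"az":-6.55},{"claw":0,"tx":0,"ty":0,"tz":0.025,"ax":0,"ay":0,"az":-6.55},{"claw":0,"tx":0,"ty":0,"tz":0.025,"ax":0,"ay":0,"az":-6.55},{"claw":0,"tx":-0.03,"ty":-0.025,"tz":0,"ax":0,"ay":0,"az":0},{"claw":0,"tx":-0.03,"ty":-0.025,"tz":0,"ax":0,"ay":0,"az":0},{"claw":0,"tx":-0.03,"ty":-0.025,"tz":0,"ax":0,"ay":0,"az":0},{"claw":0,"tx":-0.03,"ty":-0.025,"tz":0,"ax":0,"ay":0,"az":0},{"claw":0,"tx":-0.03,"ty":-0.025,"tz":0,"ax":0,"ay":0,"az":0},{"claw":0,"tx":-0.03,"ty":-0.025,"tz":0,"ax":0,"ay":0,"az":0}], squeeze=60)

```text
clock: 2.53
tcp_pos: [0.4268, 0.504, 0.3048]
orientation: [-0.172, 3.137, 0.0]
contact_force: [0.9, 0.6, -0.1]
grip_width: 0.0856
gripper_force: 0.0
```

arm_command(plan=[{"claw":0,"tx":-0.026,"ty":-0.022,"tz":0,"ax":0,"ay":0,"az":0},{"claw":0,"tx":-0.026,"ty":-0.022,"tz":0,"ax":0,"ay":0,"az":0},{"claw":0,"tx":-0.025,"ty":-0.022,"tz":0,"ax":0,"ay":0,"az":0},{"claw":0,"tx":0,"ty":0,"tz":0,"ax":0,"ay":0,"az":0},{"claw":0,"tx":0,"ty":0,"tz":0,"ax":0,"ay":0,"az":0},{"claw":0,"tx":0,"ty":0,"tz":0,"ax":0,"ay":0,"az":0},{"claw":0,"tx":0,"ty":0,"tz":0,"ax":0,"ay":0,"az":0},{"claw":0,"tx":0,"ty":0,"tz":0,"ax":0,"ay":0,"az":0},{"claw":0,"tx":0,"ty":0,"tz":0,"ax":0,"ay":0,"az":0},{"claw":0,"tx":0,"ty":0,"tz":0,"ax":0,"ay":0,"az":0}])

```text
clock: 3.37
tcp_pos: [0.5083, 0.4488, 0.3047]
orientation: [0.174, -3.137, -0.0]
contact_force: [0.6, -1.0, -0.4]
grip_width: 0.0852
gripper_force: 0.0
```

```bash
python3 - <<'E'
from h import *
save('wrist','pics/w2.png');to([.509,.447,.3],6.2)
tips(['spanner_large','spanner_small','pliers'])
blobs('pics/w2.png',.004,steel,[.5,.4],.2)
E
```

```text
at 3.42 [0.5085 0.4485 0.3047] head 6.3 tilt [-0.  0.]
az 0.14 tx -0.0003 ty -0.0016 tz 0.0047
spanner_large 0.58 [ 0.512  0.443 -0.002] [253. 181.]
spanner_small 0.84 [0.539 0.349 0.001] [154. 198.]
pliers 0.94 [ 0.507  0.258 -0.003] [ 64. 155.]
pliers 0.22 [ 0.541  0.346 -0.002] [153. 198.]
[    0     0   512   348 71802] c [526. 485.] size 363 526 mean [0.458 0.548] yaw 59.1
[ 236   68   34  211 2375] c [514. 444.] size 206 31 mean [0.502 0.441] yaw 6.3
[ 132  104   27  141 1235] c [520. 341.] size 137 21 mean [0.509 0.343] yaw 4.9
[ 49 179  19  59 540] c [561. 250.] size 19 61 mean [0.557 0.251] yaw 1.2
[ 62 180  14  57 400] c [560. 263.] size 60 11 mean [0.561 0.263] yaw -0.7
```

View pics/w2.png

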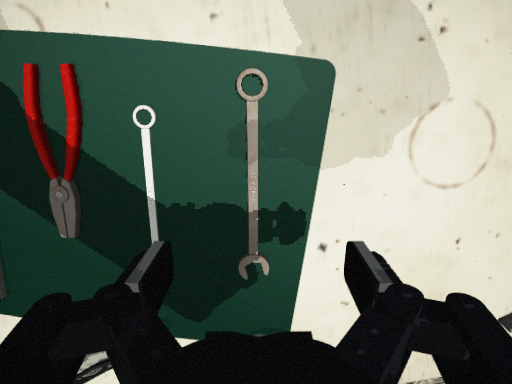

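Wrist view: large spanner at column 253, rows 68–279, measured 206x31 mm, centre (0.514,0.444), yaw 6.3°. I'm going down and grasping.

arm_command(plan=[{"claw":0,"tx":-0.002,"ty":-0.0025,"tz":0.03,"ax":0,"ay":0,"az":0},{"claw":0,"tx":-0.002,"ty":-0.0025,"tz":0.03,"ax":0,"ay":0,"az":0},{"claw":0,"tx":0,"ty":0,"tz":0.03,"ax":0,"ay":0,"az":0},{"claw":0,"tx":0,"ty":0,"tz":0.02,"ax":0,"ay":0,"az":0},{"claw":0,"tx":0,"ty":0,"tz":0.0145,"ax":0,"ay":0,"az":0},{"claw":0,"tx":0,"ty":0,"tz":0.0045,"ax":0,"ay":0,"az":0},{"claw":0,"tx":0,"ty":0,"tz":0,"ax":0,"ay":0,"az":0},{"claw":0.5,"tx":0,"ty":0,"tz":0,"ax":0,"ay":0,"az":0},{"claw":1,"tx":0,"ty":0,"tz":0,"ax":0,"ay":0,"az":0},{"claw":1,"tx":0,"ty":0,"tz":0,"ax":0,"ay":0,"az":0}])

```text
clock: 4.4
tcp_pos: [0.5142, 0.444, 0.1774]
orientation: [-0.172, 3.135, 0.003]
contact_force: [-0.0, 0.7, 0.1]
grip_width: 0.0514
gripper_force: 0.0
```

arm_command(plan=[{"claw":1,"tx":0,"ty":0,"tz":0,"ax":0,"ay":0,"az":0},{"claw":1,"tx":0,"ty":0,"tz":0,"ax":0,"ay":0,"az":0},{"claw":1,"tx":0,"ty":0,"tz":0,"ax":0,"ay":0,"az":0},{"claw":1,"tx":0,"ty":0,"tz":0,"ax":0,"ay":0,"az":0},{"claw":1,"tx":0,"ty":0,"tz":0,"ax":0,"ay":0,"az":0},{"claw":1,"tx":0,"ty":0,"tz":0,"ax":0,"ay":0,"az":0},{"claw":1,"tx":0,"ty":0,"tz":0,"ax":0,"ay":0,"az":0},{"claw":1,"tx":0,"ty":0,"tz":0,"ax":0,"ay":0,"az":0},{"claw":1,"tx":0,"ty":0,"tz":0,"ax":0,"ay":0,"az":0},{"claw":1,"tx":0,"ty":0,"tz":0,"ax":0,"ay":0,"az":0}])

```text
clock: 5.23
tcp_pos: [0.5138, 0.4435, 0.1764]
orientation: [-0.172, 3.136, 0.001]
contact_force: [-1.2, -0.8, 5.2]
grip_width: 0.0077
gripper_force: 58.9
```

arm_command(plan=[{"claw":1,"tx":0,"ty":0,"tz":-0.02,"ax":0,"ay":0,"az":0},{"claw":1,"tx":0,"ty":0,"tz":-0.03,"ax":0,"ay":0,"az":0},{"claw":1,"tx":0,"ty":0,"tz":-0.035,"ax":0,"ay":0,"az":3.8},{"claw":1,"tx":0,"ty":0,"tz":-0.035,"ax":0,"ay":0,"az":3.8},{"claw":1,"tx":-0.01,"ty":-0.03,"tz":0,"ax":0,"ay":0,"az":0},{"claw":1,"tx":-0.01,"ty":-0.035,"tz":0,"ax":0,"ay":0,"az":0},{"claw":1,"tx":-0.01,"ty":-0.035,"tz":0,"ax":0,"ay":0,"az":0},{"claw":1,"tx":-0.01,"ty":-0.035,"tz":0,"ax":0,"ay":0,"az":0},{"claw":1,"tx":-0.01,"ty":-0.03,"tz":0,"ax":0,"ay":0,"az":0},{"claw":1,"tx":0,"ty":-0.025,"tz":0,"ax":0,"ay":0,"az":0}])

```text
clock: 6.07
tcp_pos: [0.5608, 0.2487, 0.2955]
orientation: [0.042, 3.14, -0.002]
contact_force: [0.6, -0.2, -1.0]
grip_width: 0.0074
gripper_force: 58.8
```

```bash
python3 - <<'E'
from h import *
o=r.get_obs();save('wrist','pics/w3.png');to([.557,.136,.3],-1.3)
tips(['spanner_large','insert_spanner_large','insert_spanner_small'])
blobs('pics/w3.png',.01,steel,[.557,.13],.2)
p=(o['tcp_pos']-[0,0,.171])
blobs('pics/w3.png',p[2],steel,p[:2],.08)
E
```

```text
at 6.12 [0.5607 0.2432 0.2951] head -1.8 tilt [-0.001 -0.006]
az -0.53 tx 0.0013 ty -0.1072 tz -0.0049
spanner_large 0.68 [0.557 0.239 0.117] [254. 235.]
insert_spanner_large 0.57 [0.556 0.125 0.004] [133. 181.]
insert_spanner_small 0.96 [0.593 0.015 0.001] [ 34. 219.]
[ 227   27   62  310 7712] c [580. 252.] size 49 298 mean [0.556 0.253] yaw -1.4
[   83    55    95   236 10985] c [558. 135.] size 84 221 mean [0.545 0.134] yaw -1.0
[   0  120   99  196 5526] c [598.  29.] size 209 86 mean [0.598 0.03 ] yaw 4.0
[234 229  14  44 422] c [625. 232.] size 11 46 mean [0.623 0.232] yaw -5.6
[269 229  15  44 420] c [626. 266.] size 46 12 mean [0.624 0.266] yaw 3.3
[ 227   27   62  310 7712] c [537. 252.] size 27 163 mean [0.524 0.253] yaw -1.4
[ 349   50   32  196 2971] c [513. 303.] size 95 15 mean [0.509 0.303] yaw 4.9
[   83    55    95   236 10985] c [525. 188.] size 46 121 mean [0.518 0.187] yaw -1.0
[234 229  14  44 422] c [562. 241.] size 6 25 mean [0.561 0.242] yaw -5.6
[269 229  15  44 420] c [562. 260.] size 25 6 mean [0.561 0.26 ] yaw 3.3
```

View pics/w3.png

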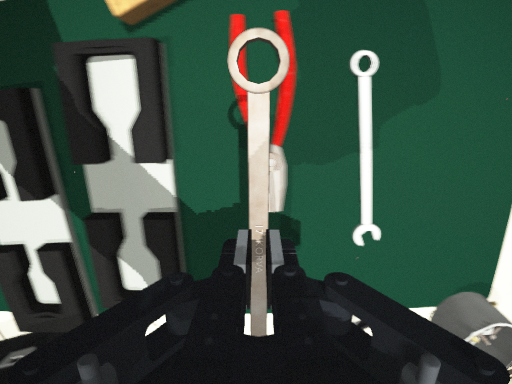

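Wrist view: spanner held straight, ring at (259,60) and in line with the gripper. The large insert's cut-out is on the left at columns 83–178, with centre (0.558,0.135) and yaw −1°. I'm moving over it and lowering.

arm_command(plan=[{"claw":1,"tx":0,"ty":-0.027,"tz":0,"ax":0,"ay":0,"az":-0.6},{"claw":1,"tx":0.001,"ty":-0.03,"tz":0,"ax":0,"ay":0,"az":0},{"claw":1,"tx":0.001,"ty":-0.03,"tz":0.02,"ax":0,"ay":0,"az":0},{"claw":1,"tx":0,"ty":-0.021,"tz":0.02,"ax":0,"ay":0,"az":0},{"claw":1,"tx":0,"ty":0,"tz":0.01,"ax":0,"ay":0,"az":0},{"claw":1,"tx":0,"ty":0,"tz":0,"ax":0,"ay":0,"az":0},{"claw":1,"tx":0,"ty":0,"tz":0,"ax":0,"ay":0,"az":0},{"claw":1,"tx":0,"ty":0,"tz":0,"ax":0,"ay":0,"az":0},{"claw":1,"tx":0,"ty":0,"tz":0,"ax":0,"ay":0,"az":0},{"claw":1,"tx":0,"ty":0,"tz":0,"ax":0,"ay":0,"az":0}])

```text
clock: 7.1
tcp_pos: [0.5558, 0.1458, 0.2465]
orientation: [0.017, 3.14, 0.002]
contact_force: [0.5, -0.5, -1.6]
grip_width: 0.0073
gripper_force: 58.9
```

```bash
python3 - <<'E'
from h import *
to([.5575,.135,.1875],-1.2)
E
```

```text
at 7.1 [0.5558 0.1458 0.2465] head -0.6 tilt [0.002 0.001]
az 0.58 tx -0.0019 ty -0.0108 tz 0.059
```

arm_command(plan=[{"claw":1,"tx":-0.002,"ty":-0.0055,"tz":0,"ax":0,"ay":0,"az":0.5},{"claw":1,"tx":0,"ty":-0.0055,"tz":0,"ax":0,"ay":0,"az":0},{"claw":1,"tx":0,"ty":0,"tz":0.01,"ax":0,"ay":0,"az":0},{"claw":1,"tx":0,"ty":0,"tz":0.012,"ax":0,"ay":0,"az":0},{"claw":1,"tx":0,"ty":0,"tz":0.012,"ax":0,"ay":0,"az":0},{"claw":1,"tx":0,"ty":0,"tz":0.01,"ax":0,"ay":0,"az":0},{"claw":1,"tx":0,"ty":0,"tz":0.008,"ax":0,"ay":0,"az":0},{"claw":1,"tx":0,"ty":0,"tz":0.006,"ax":0,"ay":0,"az":0},{"claw":1,"tx":0,"ty":0,"tz":0,"ax":0,"ay":0,"az":0},{"claw":1,"tx":0,"ty":0,"tz":0,"ax":0,"ay":0,"az":0}])

```text
clock: 7.93
tcp_pos: [0.5574, 0.1335, 0.1871]
orientation: [-0.033, -3.141, 0.0]
contact_force: [0.5, 0.3, -1.7]
grip_width: 0.0075
gripper_force: 58.9
```

arm_command(plan=[{"claw":0.5,"tx":0,"ty":0,"tz":0,"ax":0,"ay":0,"az":0},{"claw":0.5,"tx":0,"ty":0,"tz":0,"ax":0,"ay":0,"az":0},{"claw":0.5,"tx":0,"ty":0,"tz":0,"ax":0,"ay":0,"az":0},{"claw":0.5,"tx":0,"ty":0,"tz":0,"ax":0,"ay":0,"az":0},{"claw":0.5,"tx":0,"ty":0,"tz":-0.015,"ax":0,"ay":0,"az":0},{"claw":0.5,"tx":0,"ty":0,"tz":-0.025,"ax":0,"ay":0,"az":0},{"claw":0,"tx":0,"ty":0,"tz":-0.03,"ax":0,"ay":0,"az":0},{"claw":0,"tx":0,"ty":0,"tz":-0.03,"ax":0,"ay":0,"az":0},{"claw":0,"tx":0,"ty":0,"tz":-0.015,"ax":0,"ay":0,"az":0},{"claw":0,"tx":0,"ty":0,"tz":0,"ax":0,"ay":0,"az":0}])

```text
clock: 8.77
tcp_pos: [0.5588, 0.1336, 0.3069]
orientation: [0.034, 3.134, 0.004]
contact_force: [0.9, 0.4, -0.2]
grip_width: 0.0854
gripper_force: 0.0
```

```bash
python3 - <<'E'
from h import *
o=r.get_obs();save('wrist','pics/w4.png');to([.538,.349,.28],4.9)
tips(['spanner_large','spanner_small','insert_spanner_large','insert_spanner_small'])
print(r.get_obs()['contact_force'])
E
```

```text
at 8.82 [0.558  0.1335 0.3047] head -1.2 tilt [0.004 0.002]
az -6.13 tx 0.0016 ty 0.2164 tz 0.0247
spanner_large 0.81 [0.553 0.129 0.006] [254. 173.]
spanner_small 0.62 [ 0.54   0.348 -0.005] [476. 154.]
insert_spanner_large 0.74 [ 0.561  0.133 -0.002] [258. 180.]
insert_spanner_small 0.67 [ 0.592  0.023 -0.005] [150. 211.]
[-1.08409029  0.29717205 -0.79526639]
```

View pics/w4.png

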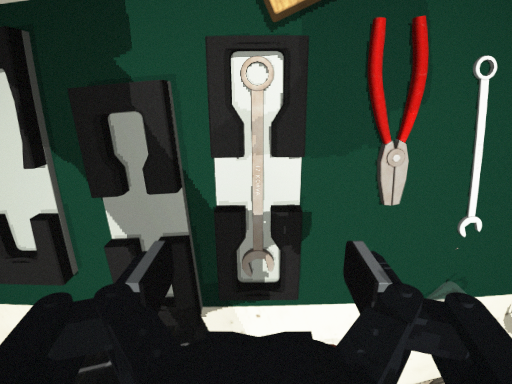

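The large spanner lies flat in its cut-out (columns 235–282, rows 58–278). Now the small spanner.

arm_command(plan=[{"claw":0,"tx":0,"ty":0,"tz":0,"ax":0,"ay":0,"az":-6.1},{"claw":0,"tx":0.002,"ty":0.03,"tz":0,"ax":0,"ay":0,"az":0},{"claw":0,"tx":0,"ty":0.03,"tz":0,"ax":0,"ay":0,"az":0},{"claw":0,"tx":0,"ty":0.03,"tz":0,"ax":0,"ay":0,"az":0},{"claw":0,"tx":0,"ty":0.03,"tz":0,"ax":0,"ay":0,"az":0},{"claw":0,"tx":0,"ty":0.03,"tz":0,"ax":0,"ay":0,"az":0},{"claw":0,"tx":0,"ty":0.03,"tz":0,"ax":0,"ay":0,"az":0},{"claw":0,"tx":0,"ty":0.025,"tz":0,"ax":0,"ay":0,"az":0},{"claw":0,"tx":0,"ty":0.011,"tz":0,"ax":0,"ay":0,"az":0},{"claw":0,"tx":0,"ty":0,"tz":0,"ax":0,"ay":0,"az":0}])

```text
clock: 9.85
tcp_pos: [0.5356, 0.3515, 0.3014]
orientation: [0.141, -3.136, -0.001]
contact_force: [0.3, -0.8, 0.2]
grip_width: 0.0851
gripper_force: 0.0
```

```bash
python3 - <<'E'
from h import *
r.grab_frame('wrist');o=r.get_obs();save('wrist','pics/w5.png');to([.538,.349,.1755],4.9)
tips(['spanner_small','pliers'])
blobs('pics/w5.png',.004,steel,[.538,.35],.2)
E
```

```text
at 9.95 [0.5372 0.347  0.3017] head 4.8 tilt [-0.001 -0.002]
az -0.06 tx -0.001 ty 0.0019 tz 0.1262
pliers 0.92 [ 0.512  0.258 -0.001] [166. 145.]
pliers 0.64 [0.538 0.347 0.001] [259. 181.]
[   98     0   414   338 32361] c [475. 494.] size 561 241 mean [0.491 0.514] yaw 38.3
[ 244   84   26  184 1865] c [541. 344.] size 177 24 mean [0.534 0.342] yaw 4.6
[ 148  163   29   64 1379] c [560. 254.] size 64 27 mean [0.558 0.255] yaw 2.9
[ 162  321  125   26 1175] c [725. 320.] size 35 139 mean [0.718 0.302] yaw -83.9
```

arm_command(plan=[{"claw":0,"tx":-0.003,"ty":-0.0015,"tz":0.03,"ax":0,"ay":0,"az":0},{"claw":0,"tx":0,"ty":0,"tz":0.03,"ax":0,"ay":0,"az":0},{"claw":0,"tx":0,"ty":0,"tz":0.03,"ax":0,"ay":0,"az":0},{"claw":0,"tx":0,"ty":0,"tz":0.02,"ax":0,"ay":0,"az":0},{"claw":0,"tx":0,"ty":0,"tz":0.0125,"ax":0,"ay":0,"az":0},{"claw":0,"tx":0,"ty":0,"tz":0.004,"ax":0,"ay":0,"az":0},{"claw":0.5,"tx":0,"ty":0,"tz":0,"ax":0,"ay":0,"az":0},{"claw":0.5,"tx":0,"ty":0,"tz":0,"ax":0,"ay":0,"az":0},{"claw":1,"tx":0,"ty":0,"tz":0,"ax":0,"ay":0,"az":0},{"claw":1,"tx":0,"ty":0,"tz":0,"ax":0,"ay":0,"az":0}])

```text
clock: 10.88
tcp_pos: [0.5408, 0.3474, 0.1777]
orientation: [-0.133, 3.137, 0.002]
contact_force: [-1.3, 0.3, -0.4]
grip_width: 0.0384
gripper_force: 0.0
```

arm_command(plan=[{"claw":1,"tx":0,"ty":0,"tz":0,"ax":0,"ay":0,"az":0},{"claw":1,"tx":0,"ty":0,"tz":0,"ax":0,"ay":0,"az":0},{"claw":1,"tx":0,"ty":0,"tz":0,"ax":0,"ay":0,"az":0},{"claw":1,"tx":0,"ty":0,"tz":0,"ax":0,"ay":0,"az":0},{"claw":1,"tx":0,"ty":0,"tz":0,"ax":0,"ay":0,"az":0},{"claw":1,"tx":0,"ty":0,"tz":0,"ax":0,"ay":0,"az":0},{"claw":1,"tx":0,"ty":0,"tz":0,"ax":0,"ay":0,"az":0},{"claw":1,"tx":0,"ty":0,"tz":0,"ax":0,"ay":0,"az":0},{"claw":1,"tx":0,"ty":0,"tz":0,"ax":0,"ay":0,"az":0},{"claw":1,"tx":0,"ty":0,"tz":0,"ax":0,"ay":0,"az":0}])

```text
clock: 11.72
tcp_pos: [0.5404, 0.3474, 0.177]
orientation: [-0.134, 3.138, 0.001]
contact_force: [-1.2, 0.1, 6.4]
grip_width: 0.0035
gripper_force: 59.1
```

arm_command(plan=[{"claw":1,"tx":0,"ty":0,"tz":-0.01,"ax":0,"ay":0,"az":0},{"claw":1,"tx":0,"ty":0,"tz":-0.02,"ax":0,"ay":0,"az":0},{"claw":1,"tx":0,"ty":0,"tz":-0.03,"ax":0,"ay":0,"az":0},{"claw":1,"tx":0,"ty":0,"tz":-0.03,"ax":0,"ay":0,"az":0},{"claw":1,"tx":0,"ty":0,"tz":-0.03,"ax":0,"ay":0,"az":0},{"claw":1,"tx":0,"ty":0,"tz":0,"ax":0,"ay":0,"az":2.4},{"claw":1,"tx":0,"ty":0,"tz":0,"ax":0,"ay":0,"az":0},{"claw":1,"tx":0,"ty":0,"tz":0,"ax":0,"ay":0,"az":0},{"claw":1,"tx":0,"ty":0,"tz":0,"ax":0,"ay":0,"az":0},{"claw":1,"tx":0,"ty":0,"tz":0,"ax":0,"ay":0,"az":0}])

```text
clock: 12.55
tcp_pos: [0.5396, 0.3468, 0.2948]
orientation: [0.069, -3.139, 0.003]
contact_force: [-0.3, -0.5, -1.3]
grip_width: 0.0032
gripper_force: 58.8
```

```bash
python3 - <<'E'
from h import *
o=r.get_obs();save('wrist','pics/w6.png');to([.589,.026,.30],2.4)
tips(['spanner_small']);print(o['grip_width'],o['gripper_force'])
E
```

```text
at 12.6 [0.5398 0.3469 0.2949] head 2.5 tilt [-0.002 -0.001]
az 0.11 tx -0.0358 ty -0.3227 tz -0.0051
spanner_small 0.61 [0.54  0.345 0.116] [257. 240.]
0.0031997025640625354 58.797361850738525
```

View pics/w6.png

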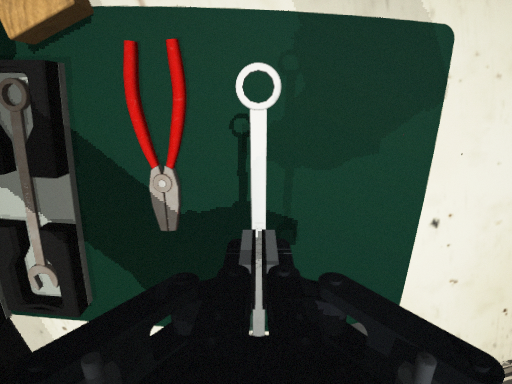

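The small spanner is held straight, ring at (258,87). I'm carrying it over its insert.

arm_command(plan=[{"claw":1,"tx":-0.0036,"ty":-0.025,"tz":0,"ax":0,"ay":0,"az":0},{"claw":1,"tx":-0.0036,"ty":-0.031,"tz":0,"ax":0,"ay":0,"az":0},{"claw":1,"tx":-0.0036,"ty":-0.031,"tz":0,"ax":0,"ay":0,"az":0},{"claw":1,"tx":-0.0036,"ty":-0.031,"tz":0,"ax":0,"ay":0,"az":0},{"claw":1,"tx":-0.0036,"ty":-0.031,"tz":0,"ax":0,"ay":0,"az":0},{"claw":1,"tx":-0.0036,"ty":-0.031,"tz":0,"ax":0,"ay":0,"az":0},{"claw":1,"tx":-0.0036,"ty":-0.031,"tz":0,"ax":0,"ay":0,"az":0},{"claw":1,"tx":-0.0036,"ty":-0.031,"tz":0,"ax":0,"ay":0,"az":0},{"claw":1,"tx":-0.0036,"ty":-0.03,"tz":0,"ax":0,"ay":0,"az":0},{"claw":1,"tx":-0.0036,"ty":-0.03,"tz":0,"ax":0,"ay":0,"az":0}])

```text
clock: 13.48
tcp_pos: [0.5891, 0.0454, 0.2957]
orientation: [0.068, -3.14, 0.0]
contact_force: [0.8, 0.4, -0.9]
grip_width: 0.0033
gripper_force: 58.8
```

arm_command(plan=[{"claw":1,"tx":0,"ty":-0.015,"tz":0,"ax":0,"ay":0,"az":0},{"claw":1,"tx":0,"ty":0,"tz":0.02,"ax":0,"ay":0,"az":0},{"claw":1,"tx":0,"ty":0,"tz":0.02,"ax":0,"ay":0,"az":0},{"claw":1,"tx":0,"ty":0,"tz":0.01,"ax":0,"ay":0,"az":0},{"claw":1,"tx":0,"ty":0,"tz":0,"ax":0,"ay":0,"az":0},{"claw":1,"tx":0,"ty":0,"tz":0,"ax":0,"ay":0,"az":0},{"claw":1,"tx":0,"ty":0,"tz":0,"ax":0,"ay":0,"az":0},{"claw":1,"tx":0,"ty":0,"tz":0,"ax":0,"ay":0,"az":0},{"claw":1,"tx":0,"ty":0,"tz":0,"ax":0,"ay":0,"az":0},{"claw":1,"tx":0,"ty":0,"tz":0,"ax":0,"ay":0,"az":0}])

```text
clock: 14.32
tcp_pos: [0.5901, 0.0322, 0.247]
orientation: [-0.068, 3.14, 0.0]
contact_force: [0.0, 0.3, -1.3]
grip_width: 0.003
gripper_force: 58.9
```

```bash
python3 - <<'E'
from h import *
save('wrist','pics/w7.png');to([.590,.026,.1875],2.4)
tips(['spanner_small','insert_spanner_small'])
E
```

```text
at 14.37 [0.59   0.0321 0.2468] head 2.5 tilt [0.001 0.   ]
az 0.08 tx 0.0002 ty -0.0061 tz 0.0593
spanner_small 0.74 [0.589 0.035 0.067] [264. 236.]
insert_spanner_small 0.87 [ 0.594  0.021 -0.001] [245. 202.]
```

View pics/w7.png

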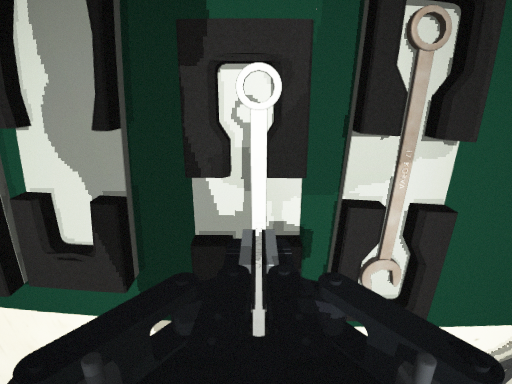

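```bash
python3 - <<'E'
from h import *
m,T=cam('wrist')
print(px2w(m,T,[[177,25],[312,25],[178,175],[307,175]],.028).round(4))
print(px2w(m,T,[[218,66],[271,66],[218,100],[192,180],[301,180]],.01).round(4))
E
```

```text
[[ 0.4771 -0.0204  0.028 ]
 [ 0.4741  0.057   0.028 ]
 [ 0.5664 -0.0221  0.028 ]
 [ 0.5628  0.0617  0.028 ]]
[[ 0.4973  0.0012  0.01  ]
 [ 0.4959  0.0354  0.01  ]
 [ 0.5186  0.0014  0.01  ]
 [ 0.5746 -0.017   0.01  ]
 [ 0.5713  0.0609  0.01  ]]
```

Wrist view: small insert below at columns 177–313, mid-column 245, against the spanner at 258. I'm shifting about 10 mm to −y and lowering.

arm_command(plan=[{"claw":1,"tx":-0.002,"ty":-0.005,"tz":0,"ax":0,"ay":0,"az":0},{"claw":1,"tx":0,"ty":-0.0047,"tz":0,"ax":0,"ay":0,"az":0},{"claw":1,"tx":0,"ty":0,"tz":0.01,"ax":0,"ay":0,"az":0},{"claw":1,"tx":0,"ty":0,"tz":0.012,"ax":0,"ay":0,"az":0},{"claw":1,"tx":0,"ty":0,"tz":0.012,"ax":0,"ay":0,"az":0},{"claw":1,"tx":0,"ty":0,"tz":0.01,"ax":0,"ay":0,"az":0},{"claw":1,"tx":0,"ty":0,"tz":0.008,"ax":0,"ay":0,"az":0},{"claw":1,"tx":0,"ty":0,"tz":0.006,"ax":0,"ay":0,"az":0},{"claw":1,"tx":0,"ty":0,"tz":0,"ax":0,"ay":0,"az":0},{"claw":1,"tx":0,"ty":0,"tz":0,"ax":0,"ay":0,"az":0}])

```text
clock: 15.3
tcp_pos: [0.5922, 0.0225, 0.1876]
orientation: [0.068, -3.14, -0.0]
contact_force: [-1.0, 0.4, -0.3]
grip_width: 0.0031
gripper_force: 59.1
```

arm_command(plan=[{"claw":0.5,"tx":0,"ty":0,"tz":0,"ax":0,"ay":0,"az":0},{"claw":0.5,"tx":0,"ty":0,"tz":0,"ax":0,"ay":0,"az":0},{"claw":0.5,"tx":0,"ty":0,"tz":0,"ax":0,"ay":0,"az":0},{"claw":0.5,"tx":0,"ty":0,"tz":0,"ax":0,"ay":0,"az":0},{"claw":0.5,"tx":0,"ty":0,"tz":-0.015,"ax":0,"ay":0,"az":0},{"claw":0.5,"tx":0,"ty":0,"tz":-0.025,"ax":0,"ay":0,"az":0},{"claw":0,"tx":0,"ty":0,"tz":-0.03,"ax":0,"ay":0,"az":0},{"claw":0,"tx":0,"ty":0,"tz":-0.03,"ax":0,"ay":0,"az":0},{"claw":0,"tx":0,"ty":0,"tz":-0.015,"ax":0,"ay":0,"az":0},{"claw":0,"tx":0,"ty":0,"tz":0,"ax":0,"ay":0,"az":0}])

```text
clock: 16.13
tcp_pos: [0.5937, 0.0224, 0.3075]
orientation: [-0.067, 3.133, 0.001]
contact_force: [-0.2, -0.3, -0.3]
grip_width: 0.0855
gripper_force: 0.0
```

```bash
python3 - <<'E'
from h import *
o=r.get_obs();save('wrist','pics/w8.png');to([.530,.259,.30],3)
tips(['spanner_small','insert_spanner_small','insert_pliers'])
E
```

```text
at 16.18 [0.5929 0.0224 0.3053] head 2.5 tilt [0.004 0.001]
az -0.54 tx 0.0504 ty 0.2396 tz 0.0053
spanner_small 0.89 [0.588 0.024 0.006] [262. 174.]
insert_spanner_small 0.83 [ 0.594  0.02  -0.006] [256. 176.]
insert_pliers 0.61 [ 0.539 -0.108 -0.003] [120. 113.]
```

View pics/w8.png

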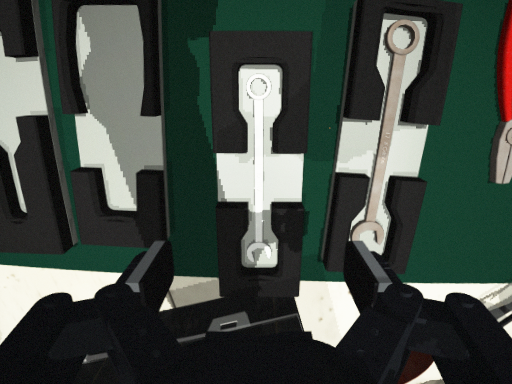

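The small spanner is seated and centred (column 258, rows 72–265). Now the pliers.

arm_command(plan=[{"claw":0,"tx":0.006,"ty":0.028,"tz":0,"ax":0,"ay":0,"az":-0.5},{"claw":0,"tx":0.006,"ty":0.028,"tz":0,"ax":0,"ay":0,"az":0},{"claw":0,"tx":0.006,"ty":0.028,"tz":0,"ax":0,"ay":0,"az":0},{"claw":0,"tx":0.006,"ty":0.028,"tz":0,"ax":0,"ay":0,"az":0},{"claw":0,"tx":0.006,"ty":0.028,"tz":0,"ax":0,"ay":0,"az":0},{"claw":0,"tx":0.006,"ty":0.028,"tz":0,"ax":0,"ay":0,"az":0},{"claw":0,"tx":0.006,"ty":0.028,"tz":0,"ax":0,"ay":0,"az":0},{"claw":0,"tx":0.006,"ty":0.028,"tz":0,"ax":0,"ay":0,"az":0},{"claw":0,"tx":0.002,"ty":0.015,"tz":0,"ax":0,"ay":0,"az":0},{"claw":0,"tx":0,"ty":0,"tz":0,"ax":0,"ay":0,"az":0}])

```text
clock: 17.17
tcp_pos: [0.528, 0.2632, 0.3016]
orientation: [0.092, -3.137, -0.002]
contact_force: [0.6, -0.2, 0.8]
grip_width: 0.0854
gripper_force: 0.0
```

```bash
python3 - <<'E'
from h import *
r.grab_frame('wrist');r.grab_frame('wrist');o=r.get_obs();save('wrist','pics/w9.png')
tips(['pliers'])
red=lambda h:(h[...,1]>120)&((h[...,0]<15)|(h[...,0]>165))&(h[...,2]>60)
pl=lambda h:cv2.morphologyEx((red(h)|((h[...,1]<60)&(h[...,2]>50))).astype(np.uint8),cv2.MORPH_CLOSE,np.ones((5,5)))
blobs('pics/w9.png',.007,pl,[.51,.26],.1)
blobs('pics/w9.png',.007,red,[.51,.26],.1)
to([.53,.259,.178],3)
E
```

```text
pliers 0.62 [ 0.509  0.259 -0.003] [262. 157.]
[ 231   58   60  184 4429] c [508. 256.] size 167 51 mean [0.501 0.256] yaw 2.4
[ 231   58   26  124 1454] c [478. 238.] size 106 16 mean [0.474 0.238] yaw 7.9
[ 264   58   27  124 1483] c [477. 271.] size 17 106 mean [0.471 0.271] yaw -2.4
at 17.37 [0.5304 0.2569 0.3023] head 2.9 tilt [-0.001 -0.002]
az -0.14 tx 0.0003 ty 0.0022 tz 0.1243
```

View pics/w9.png

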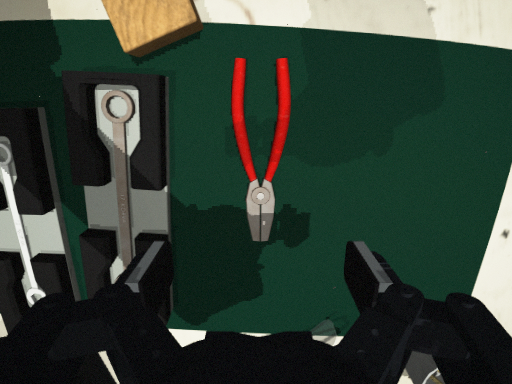

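Pliers in view: 167x51 mm, rivet at (260,196), right under the gripper. I'm descending to grasp.

arm_command(plan=[{"claw":0,"tx":0,"ty":0.0005,"tz":0.03,"ax":0,"ay":0,"az":0},{"claw":0,"tx":0,"ty":0,"tz":0.03,"ax":0,"ay":0,"az":0},{"claw":0,"tx":0,"ty":0,"tz":0.03,"ax":0,"ay":0,"az":0},{"claw":0,"tx":0,"ty":0,"tz":0.02,"ax":0,"ay":0,"az":0},{"claw":0,"tx":0,"ty":0,"tz":0.014,"ax":0,"ay":0,"az":0},{"claw":0,"tx":0,"ty":0,"tz":0.004,"ax":0,"ay":0,"az":0},{"claw":0.4,"tx":0,"ty":0,"tz":0,"ax":0,"ay":0,"az":0},{"claw":0.5,"tx":0,"ty":0,"tz":0,"ax":0,"ay":0,"az":0},{"claw":1,"tx":0,"ty":0,"tz":0,"ax":0,"ay":0,"az":0},{"claw":1,"tx":0,"ty":0,"tz":0,"ax":0,"ay":0,"az":0}])

```text
clock: 18.2
tcp_pos: [0.5307, 0.259, 0.1765]
orientation: [-0.081, 3.139, 0.002]
contact_force: [-0.1, -0.1, 1.2]
grip_width: 0.0389
gripper_force: 0.0
```

arm_command(plan=[{"claw":1,"tx":0,"ty":0,"tz":0,"ax":0,"ay":0,"az":0},{"claw":1,"tx":0,"ty":0,"tz":0,"ax":0,"ay":0,"az":0},{"claw":1,"tx":0,"ty":0,"tz":0,"ax":0,"ay":0,"az":0},{"claw":1,"tx":0,"ty":0,"tz":0,"ax":0,"ay":0,"az":0},{"claw":1,"tx":0,"ty":0,"tz":0,"ax":0,"ay":0,"az":0},{"claw":1,"tx":0,"ty":0,"tz":0,"ax":0,"ay":0,"az":0},{"claw":1,"tx":0,"ty":0,"tz":0,"ax":0,"ay":0,"az":0},{"claw":1,"tx":0,"ty":0,"tz":0,"ax":0,"ay":0,"az":0},{"claw":1,"tx":0,"ty":0,"tz":0,"ax":0,"ay":0,"az":0},{"claw":1,"tx":0,"ty":0,"tz":0,"ax":0,"ay":0,"az":0}])

```text
clock: 19.03
tcp_pos: [0.5306, 0.2593, 0.1766]
orientation: [-0.081, 3.139, 0.001]
contact_force: [-0.9, -1.2, 6.4]
grip_width: 0.0212
gripper_force: 55.9
```

```bash
python3 - <<'E'
from h import *
to([.539+.023,-.105,.30],0.3)
E
```

```text
at 19.03 [0.5306 0.2593 0.1766] head 2.9 tilt [0.002 0.001]
az 2.65 tx -0.0295 ty -0.3644 tz -0.1234
```

arm_command(plan=[{"claw":1,"tx":0,"ty":0,"tz":-0.01,"ax":0,"ay":0,"az":0},{"claw":1,"tx":0,"ty":0,"tz":-0.025,"ax":0,"ay":0,"az":0},{"claw":1,"tx":0,"ty":0,"tz":-0.035,"ax":0,"ay":0,"az":0},{"claw":1,"tx":0,"ty":0,"tz":-0.035,"ax":0,"ay":0,"az":2.7},{"claw":1,"tx":0,"ty":0,"tz":-0.018,"ax":0,"ay":0,"az":0},{"claw":1,"tx":-0.002,"ty":-0.02,"tz":0,"ax":0,"ay":0,"az":0},{"claw":1,"tx":-0.003,"ty":-0.03,"tz":0,"ax":0,"ay":0,"az":0},{"claw":1,"tx":-0.003,"ty":-0.03,"tz":0,"ax":0,"ay":0,"az":0},{"claw":1,"tx":-0.003,"ty":-0.03,"tz":0,"ax":0,"ay":0,"az":0},{"claw":1,"tx":-0.003,"ty":-0.03,"tz":0,"ax":0,"ay":0,"az":0}])

```text
clock: 19.87
tcp_pos: [0.5444, 0.1178, 0.299]
orientation: [-0.008, 3.141, 0.0]
contact_force: [0.0, 0.2, -2.6]
grip_width: 0.0213
gripper_force: 57.6
```

arm_command(plan=[{"claw":1,"tx":-0.003,"ty":-0.03,"tz":0,"ax":0,"ay":0,"az":0},{"claw":1,"tx":-0.003,"ty":-0.03,"tz":0,"ax":0,"ay":0,"az":0},{"claw":1,"tx":-0.003,"ty":-0.03,"tz":0,"ax":0,"ay":0,"az":0},{"claw":1,"tx":-0.003,"ty":-0.03,"tz":0,"ax":0,"ay":0,"az":0},{"claw":1,"tx":-0.003,"ty":-0.03,"tz":0,"ax":0,"ay":0,"az":0},{"claw":1,"tx":0,"ty":-0.02,"tz":0,"ax":0,"ay":0,"az":0},{"claw":1,"tx":0,"ty":0,"tz":0,"ax":0,"ay":0,"az":0},{"claw":1,"tx":0,"ty":0,"tz":0,"ax":0,"ay":0,"az":0},{"claw":1,"tx":0,"ty":0,"tz":0,"ax":0,"ay":0,"az":0},{"claw":1,"tx":0,"ty":0,"tz":0,"ax":0,"ay":0,"az":0}])

```text
clock: 20.7
tcp_pos: [0.5605, -0.0494, 0.2984]
orientation: [-0.011, 3.141, 0.001]
contact_force: [0.2, 0.6, -0.9]
grip_width: 0.0214
gripper_force: 57.6
```

```bash
python3 - <<'E'
from h import *
o=r.get_obs();save('wrist','pics/w10.png');to([.562,-.105,.30],0.3);print(o['grip_width'])
tips(['pliers','insert_pliers','insert_screwdriver'])
E
```

```text
at 20.75 [ 0.5606 -0.0493  0.2984] head 0.4 tilt [0.    0.001]
az 0.1 tx -0.0011 ty -0.0557 tz -0.0016
0.02142760648016828
insert_pliers 0.83 [ 0.541 -0.107  0.001] [196. 159.]
insert_pliers 0.2 [ 0.592  0.023 -0.003] [333. 211.]
insert_screwdriver 0.62 [ 0.555 -0.211 -0.001] [ 89. 173.]
```

View pics/w10.png

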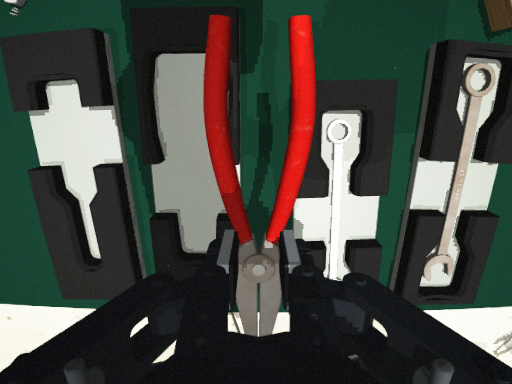

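```bash
python3 - <<'E'
from h import *
m,T=cam('wrist')
def e(a,b,z):
    p=px2w(m,T,[a,b],z);d=p[1]-p[0];print(p[:,:2].round(4).tolist(),np.degrees(np.arctan2(d[1],d[0])).round(1))
e([133,10],[152,212],.028)   # pliers insert left edge
e([160,60],[158,205],.01)
e([3,38],[60,297],.028)      # screwdriver insert left top edge
e([104,30],[129,300],.028)
to([.563,-.1055,.1885],0.3)
a=cv2.imread('pics/w10.png');c=a[0:310,0:250];cv2.imwrite('pics/w10c.png',cv2.resize(c,None,fx=1.9,fy=1.9))
E
```

```text
[[0.4237, -0.1431], [0.5819, -0.1428]] 0.1
[[0.457, -0.1309], [0.5821, -0.1433]] -5.7
[[0.4382, -0.2506], [0.6742, -0.2473]] 0.8
[[0.4368, -0.1665], [0.6746, -0.1761]] -2.3
at 20.9 [ 0.5606 -0.0498  0.2982] head 0.4 tilt [-0.  0.]
az 0.06 tx -0.0021 ty -0.0557 tz 0.1097
```

Wrist view: pliers held symmetrically (rivet at (260,268)). Their insert is at columns 133–240 with its edge yaw about 0.1°. I'm moving over it and lowering partway.

arm_command(plan=[{"claw":1,"tx":-0.001,"ty":-0.015,"tz":0,"ax":0,"ay":0,"az":0},{"claw":1,"tx":-0.001,"ty":-0.025,"tz":0,"ax":0,"ay":0,"az":0},{"claw":1,"tx":-0.001,"ty":-0.015,"tz":0,"ax":0,"ay":0,"az":0},{"claw":1,"tx":0,"ty":0,"tz":0.02,"ax":0,"ay":0,"az":0},{"claw":1,"tx":0,"ty":0,"tz":0.025,"ax":0,"ay":0,"az":0},{"claw":1,"tx":0,"ty":0,"tz":0.02,"ax":0,"ay":0,"az":0},{"claw":1,"tx":0,"ty":0,"tz":0.01,"ax":0,"ay":0,"az":0},{"claw":1,"tx":0,"ty":0,"tz":0,"ax":0,"ay":0,"az":0},{"claw":1,"tx":0,"ty":0,"tz":0,"ax":0,"ay":0,"az":0},{"claw":1,"tx":0,"ty":0,"tz":0,"ax":0,"ay":0,"az":0}])

```text
clock: 21.73
tcp_pos: [0.5645, -0.1057, 0.2243]
orientation: [-0.008, 3.14, -0.0]
contact_force: [1.0, 0.0, -1.9]
grip_width: 0.0215
gripper_force: 57.7
```

```bash
python3 - <<'E'
from h import *
to([.564,-.105,.188],0.1);save('wrist','pics/w11.png')
E
```

```text
at 21.73 [ 0.5645 -0.1057  0.2243] head 0.3 tilt [ 0.002 -0.   ]
az 0.19 tx 0.0005 ty 0.0007 tz 0.0363
```

View pics/w11.png

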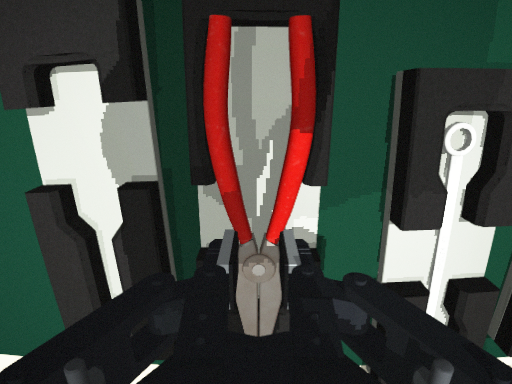

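Centred: insert edges at columns 185 and 337, pliers mid-column at 260. I'm lowering.

arm_command(plan=[{"claw":1,"tx":0,"ty":0,"tz":0.008,"ax":0,"ay":0,"az":0},{"claw":1,"tx":0,"ty":0,"tz":0.008,"ax":0,"ay":0,"az":0},{"claw":1,"tx":0,"ty":0,"tz":0.008,"ax":0,"ay":0,"az":0},{"claw":1,"tx":0,"ty":0,"tz":0.007,"ax":0,"ay":0,"az":0},{"claw":1,"tx":0,"ty":0,"tz":0.005,"ax":0,"ay":0,"az":0},{"claw":1,"tx":0,"ty":0,"tz":0,"ax":0,"ay":0,"az":0},{"claw":1,"tx":0,"ty":0,"tz":0,"ax":0,"ay":0,"az":0},{"claw":1,"tx":0,"ty":0,"tz":0,"ax":0,"ay":0,"az":0},{"claw":1,"tx":0,"ty":0,"tz":0,"ax":0,"ay":0,"az":0},{"claw":1,"tx":0,"ty":0,"tz":0,"ax":0,"ay":0,"az":0}])

```text
clock: 22.62
tcp_pos: [0.5638, -0.1058, 0.187]
orientation: [0.007, -3.141, -0.0]
contact_force: [-0.6, -0.1, -1.7]
grip_width: 0.0212
gripper_force: 58.0
```

arm_command(plan=[{"claw":0.4,"tx":0,"ty":0,"tz":0,"ax":0,"ay":0,"az":0},{"claw":0.4,"tx":0,"ty":0,"tz":0,"ax":0,"ay":0,"az":0},{"claw":0.4,"tx":0,"ty":0,"tz":0,"ax":0,"ay":0,"az":0},{"claw":0.4,"tx":0,"ty":0,"tz":0,"ax":0,"ay":0,"az":0},{"claw":0.4,"tx":0,"ty":0,"tz":-0.015,"ax":0,"ay":0,"az":0},{"claw":0.4,"tx":0,"ty":0,"tz":-0.025,"ax":0,"ay":0,"az":0},{"claw":0,"tx":0,"ty":0,"tz":-0.03,"ax":0,"ay":0,"az":0},{"claw":0,"tx":0,"ty":0,"tz":-0.03,"ax":0,"ay":0,"az":0},{"claw":0,"tx":0,"ty":0,"tz":-0.03,"ax":0,"ay":0,"az":0},{"claw":0,"tx":0,"ty":0,"tz":0,"ax":0,"ay":0,"az":0}])

```text
clock: 23.45
tcp_pos: [0.5659, -0.1063, 0.3233]
orientation: [-0.007, 3.131, -0.001]
contact_force: [1.3, -0.3, 0.6]
grip_width: 0.0857
gripper_force: 0.0
```

```bash
python3 - <<'E'
from h import *
o=r.get_obs();save('wrist','pics/w12.png');to([.46,-.328,.30],-1)
tips(['pliers','insert_pliers','insert_screwdriver','screwdriver_handle','screwdriver'])
red=lambda h:(h[...,1]>120)&((h[...,0]<15)|(h[...,0]>165))&(h[...,2]>60)
blobs('pics/w12.png',.02,red,[.52,-.1],.15)
E
```

```text
at 23.5 [ 0.5651 -0.106   0.3207] head 0.3 tilt [ 0.007 -0.001]
az 1.26 tx 0.1012 ty -0.2238 tz 0.0207
pliers 0.91 [ 0.54  -0.104  0.006] [262. 148.]
insert_pliers 0.81 [ 0.54  -0.108 -0.003] [258. 146.]
insert_screwdriver 0.76 [ 0.555 -0.21  -0.003] [156. 161.]
insert_screwdriver 0.59 [0.59  0.023 0.005] [386. 197.]
screwdriver_handle 0.78 [ 0.448 -0.334  0.007] [13. 52.]
screwdriver_handle 0.73 [ 0.629 -0.344  0.008] [ 40. 231.]
screwdriver 0.83 [ 0.481 -0.337 -0.007] [27. 88.]
screwdriver 0.67 [ 0.655 -0.356 -0.005] [ 43. 246.]
[ 232   50   24  121 1327] c [ 502. -121.] size 102 15 mean [ 0.497 -0.122] yaw 5.0
[ 263   50   25  121 1283] c [501. -90.] size 15 102 mean [ 0.497 -0.09 ] yaw -5.2
```

arm_command(plan=[{"claw":0,"tx":0.012,"ty":-0.025,"tz":0,"ax":0,"ay":0,"az":1.5},{"claw":0,"tx":0.012,"ty":-0.025,"tz":0,"ax":0,"ay":0,"az":0},{"claw":0,"tx":0.012,"ty":-0.025,"tz":0,"ax":0,"ay":0,"az":0},{"claw":0,"tx":0.012,"ty":-0.025,"tz":0,"ax":0,"ay":0,"az":0},{"claw":0,"tx":0.012,"ty":-0.025,"tz":0,"ax":0,"ay":0,"az":0},{"claw":0,"tx":0.012,"ty":-0.025,"tz":0,"ax":0,"ay":0,"az":0},{"claw":0,"tx":0.012,"ty":-0.025,"tz":0,"ax":0,"ay":0,"az":0},{"claw":0,"tx":0.012,"ty":-0.025,"tz":0,"ax":0,"ay":0,"az":0},{"claw":0,"tx":0.01,"ty":-0.022,"tz":0,"ax":0,"ay":0,"az":0},{"claw":0,"tx":0,"ty":0,"tz":0,"ax":0,"ay":0,"az":0}])

```text
clock: 24.58
tcp_pos: [0.4502, -0.3307, 0.3161]
orientation: [-0.046, -3.138, 0.003]
contact_force: [0.9, -0.7, -0.1]
grip_width: 0.0853
gripper_force: 0.0
```

```bash
python3 - <<'E'
from h import *
r.grab_frame('wrist');r.grab_frame('wrist');o=r.get_obs();save('wrist','pics/w13.png')
tips(['screwdriver_handle','screwdriver','insert_screwdriver'])
yel=lambda h:(h[...,1]>120)&(h[...,0]>15)&(h[...,0]<35)&(h[...,2]>80)
blobs('pics/w13.png',.012,yel,[.45,-.33],.2,amin=200)
blobs('pics/w13.png',.012,steel,[.5,-.33],.1,amin=60)
to([.447,-.331,.178],-1.2)
E
```

```text
screwdriver_handle 0.81 [ 0.452 -0.334  0.007] [249. 176.]
screwdriver_handle 0.81 [ 0.635 -0.346  0.009] [244. 330.]
screwdriver 0.92 [ 0.485 -0.331 -0.001] [254. 205.]
screwdriver 0.79 [ 0.66  -0.349  0.002] [243. 342.]
insert_screwdriver 0.83 [ 0.556 -0.209 -0.003] [366. 262.]
[241 129  25  16 311] c [ 415. -329.] size 22 14 mean [ 0.414 -0.329] yaw 88.1
[ 240  154   26   61 1237] c [ 461. -331.] size 24 60 mean [ 0.458 -0.331] yaw -3.1
[175 145  13  30 170] c [ 435. -396.] size 11 27 mean [ 0.437 -0.397] yaw -8.0
[185 184  19  14 120] c [ 465. -387.] size 13 17 mean [ 0.466 -0.388] yaw -72.8
[247 215   7  61 336] c [ 526. -335.] size 6 69 mean [ 0.523 -0.335] yaw -3.4
at 24.88 [ 0.4545 -0.3245  0.3167] head -1.1 tilt [-0.     0.001]
az 0.1 tx 0.0073 ty -0.0067 tz 0.1387
```

View pics/w13.png

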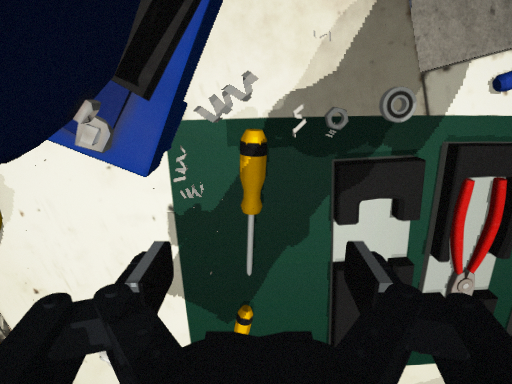

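Wrist view: the larger screwdriver has its butt at (255,130), blade tip at (249,273) and handle axis at column 252. The blue box edge is near (150,175), so I'm checking clearance to it.

```bash
python3 - <<'E'
from h import *
m,T=cam('wrist');mt,Tt=cam('top')
f=save('top','pics/top1.png')
h=cv2.cvtColor(f,cv2.COLOR_RGB2HSV);b=((h[...,0]>105)&(h[...,0]<128)&(h[...,1]>140)&(h[...,2]>40)).astype(np.uint8)
b[:, :340]=0
for z in (0,.05,.1):
    v,u=np.nonzero(b);P=px2w(mt,Tt,np.c_[u,v],z)
    for x in (.40,.44,.48): 
        s=P[abs(P[:,0]-x)<.01]; print('top z',z,'x',x,'max y',s[:,1].max().round(3) if len(s) else None)
    print('wrist z',z,px2w(m,T,[[150,175],[165,150],[222,0]],z)[:,:2].round(3).tolist())
to([.450,-.3305,.178],-3.2)
E
```

```text
top z 0 x 0.4 max y None
top z 0 x 0.44 max y None
top z 0 x 0.48 max y None
wrist z 0 [[0.452, -0.433], [0.427, -0.415], [0.298, -0.353]]
top z 0.05 x 0.4 max y None
top z 0.05 x 0.44 max y None
top z 0.05 x 0.48 max y None
wrist z 0.05 [[0.439, -0.414], [0.419, -0.399], [0.312, -0.348]]
top z 0.1 x 0.4 max y None
top z 0.1 x 0.44 max y None
top z 0.1 x 0.48 max y None
wrist z 0.1 [[0.427, -0.395], [0.411, -0.383], [0.327, -0.343]]
at 24.93 [ 0.4544 -0.3246  0.3169] head -1.1 tilt [-0.     0.001]
az 2.1 tx 0.0041 ty -0.0061 tz 0.1389
```

```bash
python3 - <<'E'
from h import *
m,T=cam('wrist');mt,Tt=cam('top')
a=cv2.imread('pics/top0.png');h=cv2.cvtColor(a,cv2.COLOR_BGR2HSV)
print(h[260,400],a[300,365])
b=(a[...,0].astype(int)>a[...,2]+50)&(a[...,0]>70);b[:,:335]=0;b[:240]=0
v,u=np.nonzero(b);i=np.argmin(v);print('top corner',u[i],v[i],'leftmost',u.min(),v[np.argmin(u)])
for z in (0,.02,.04,.06,.1):
    print(z,px2w(mt,Tt,[[u[i],v[i]]],z)[0,:2].round(3),px2w(m,T,[[150,175]],z)[0,:2].round(3))
E
```

```text
[112 175  99] [172 191 198]
top corner 400 240 leftmost 335 260
0 [ 0.429 -0.417] [ 0.452 -0.433]
0.02 [ 0.429 -0.411] [ 0.447 -0.426]
0.04 [ 0.43  -0.405] [ 0.442 -0.418]
0.06 [ 0.43  -0.399] [ 0.437 -0.41 ]
0.1 [ 0.431 -0.387] [ 0.427 -0.395]
```

arm_command(plan=[{"claw":0.42,"tx":0.004,"ty":-0.006,"tz":0,"ax":0,"ay":0,"az":2.1},{"claw":0.42,"tx":0,"ty":0,"tz":0.02,"ax":0,"ay":0,"az":0},{"claw":0.42,"tx":0,"ty":0,"tz":0.03,"ax":0,"ay":0,"az":0},{"claw":0.42,"tx":0,"ty":0,"tz":0.02,"ax":0,"ay":0,"az":0},{"claw":0.42,"tx":0,"ty":0,"tz":0.01,"ax":0,"ay":0,"az":0},{"claw":0.42,"tx":0,"ty":0,"tz":0,"ax":0,"ay":0,"az":0},{"claw":0.42,"tx":0,"ty":0,"tz":0,"ax":0,"ay":0,"az":0},{"claw":0.42,"tx":0,"ty":0,"tz":0,"ax":0,"ay":0,"az":0},{"claw":0.42,"tx":0,"ty":0,"tz":0,"ax":0,"ay":0,"az":0},{"claw":0.42,"tx":0,"ty":0,"tz":0,"ax":0,"ay":0,"az":0}])

```text
clock: 25.77
tcp_pos: [0.45, -0.332, 0.2384]
orientation: [0.091, 3.138, -0.002]
contact_force: [0.5, -0.1, -0.1]
grip_width: 0.0495
gripper_force: 0.0
```

```bash
python3 - <<'E'
from h import *
o=r.get_obs();print(o['grip_width'],o['contact_force']);save('wrist','pics/w14.png')
tips(['screwdriver_handle','screwdriver'])
yel=lambda h:(h[...,1]>120)&(h[...,0]>15)&(h[...,0]<35)&(h[...,2]>80)
blobs('pics/w14.png',.012,yel,[.45,-.33],.06,amin=200)
to([.450,-.3305,.176],-3.2)
E
```

```text
0.04947105339892467 [ 0.54747805 -0.0572423  -0.09163686]
screwdriver_handle 0.64 [ 0.452 -0.337  0.005] [253. 207.]
screwdriver 0.63 [ 0.484 -0.338 -0.002] [255. 242.]
[241 143  35  22 585] c [ 412. -331.] size 23 14 mean [ 0.412 -0.331] yaw 86.4
[ 241  179   36   79 2152] c [ 459. -334.] size 24 59 mean [ 0.456 -0.333] yaw -3.7
at 25.92 [ 0.4498 -0.3318  0.2378] head -3.3 tilt [ 0.001 -0.   ]
az -0.13 tx -0.0001 ty 0.0013 tz 0.0618
```

arm_command(plan=[{"claw":0.42,"tx":0,"ty":-0.001,"tz":0.02,"ax":0,"ay":0,"az":0},{"claw":0.42,"tx":0,"ty":0,"tz":0.02,"ax":0,"ay":0,"az":0},{"claw":0.42,"tx":0,"ty":0,"tz":0.015,"ax":0,"ay":0,"az":0},{"claw":0.42,"tx":0,"ty":0,"tz":0.007,"ax":0,"ay":0,"az":0},{"claw":0.42,"tx":0,"ty":0,"tz":0,"ax":0,"ay":0,"az":0},{"claw":0.42,"tx":0,"ty":0,"tz":0,"ax":0,"ay":0,"az":0},{"claw":1,"tx":0,"ty":0,"tz":0,"ax":0,"ay":0,"az":0},{"claw":1,"tx":0,"ty":0,"tz":0,"ax":0,"ay":0,"az":0},{"claw":1,"tx":0,"ty":0,"tz":0,"ax":0,"ay":0,"az":0},{"claw":1,"tx":0,"ty":0,"tz":0,"ax":0,"ay":0,"az":0}])

```text
clock: 26.75
tcp_pos: [0.45, -0.3331, 0.1765]
orientation: [0.091, 3.139, -0.001]
contact_force: [-0.5, 0.6, 5.0]
grip_width: 0.0212
gripper_force: 58.6
```

arm_command(plan=[{"claw":1,"tx":0,"ty":0,"tz":0,"ax":0,"ay":0,"az":0},{"claw":1,"tx":0,"ty":0,"tz":0,"ax":0,"ay":0,"az":0},{"claw":1,"tx":0,"ty":0,"tz":0,"ax":0,"ay":0,"az":0},{"claw":1,"tx":0,"ty":0,"tz":0,"ax":0,"ay":0,"az":0},{"claw":1,"tx":0,"ty":0,"tz":0,"ax":0,"ay":0,"az":0},{"claw":1,"tx":0,"ty":0,"tz":0,"ax":0,"ay":0,"az":0},{"claw":1,"tx":0,"ty":0,"tz":0,"ax":0,"ay":0,"az":0},{"claw":1,"tx":0,"ty":0,"tz":0,"ax":0,"ay":0,"az":0},{"claw":1,"tx":0,"ty":0,"tz":0,"ax":0,"ay":0,"az":0},{"claw":1,"tx":0,"ty":0,"tz":0,"ax":0,"ay":0,"az":0}])

```text
clock: 27.58
tcp_pos: [0.45, -0.3331, 0.1765]
orientation: [0.091, 3.139, -0.002]
contact_force: [-0.2, 0.9, 4.6]
grip_width: 0.0211
gripper_force: 58.6
```

arm_command(plan=[{"claw":1,"tx":0,"ty":0,"tz":-0.01,"ax":0,"ay":0,"az":0},{"claw":1,"tx":0,"ty":0,"tz":-0.025,"ax":0,"ay":0,"az":0},{"claw":1,"tx":0,"ty":0,"tz":-0.035,"ax":0,"ay":0,"az":0},{"claw":1,"tx":0,"ty":0,"tz":-0.035,"ax":0,"ay":0,"az":0},{"claw":1,"tx":0,"ty":0,"tz":-0.015,"ax":0,"ay":0,"az":-5.3},{"claw":1,"tx":-0.02,"ty":0.01,"tz":0,"ax":0,"ay":0,"az":0},{"claw":1,"tx":-0.02,"ty":0.01,"tz":0,"ax":0,"ay":0,"az":0},{"claw":1,"tx":-0.02,"ty":0.01,"tz":0,"ax":0,"ay":0,"az":0},{"claw":1,"tx":-0.01,"ty":0.005,"tz":0,"ax":0,"ay":0,"az":0},{"claw":1,"tx":0,"ty":0,"tz":0,"ax":0,"ay":0,"az":0}])

```text
clock: 28.42
tcp_pos: [0.5206, -0.2931, 0.2959]
orientation: [-0.061, 3.139, 0.001]
contact_force: [0.7, 0.3, -0.3]
grip_width: 0.0211
gripper_force: 59.2
```

```bash
python3 - <<'E'
from h import *
r.grab_frame('wrist');r.grab_frame('wrist')
o=r.get_obs();save('wrist','pics/w15.png');print(o['grip_width'],o['contact_force'])
tips(['screwdriver_handle','screwdriver','insert_screwdriver'])
yel=lambda h:(h[...,1]>120)&(h[...,0]>15)&(h[...,0]<35)&(h[...,2]>80)
blobs('pics/w15.png',o['tcp_pos'][2]-.162,yel,o['tcp_pos'][:2],.1,amin=200)
floor=lambda h:(h[...,1]<50)&(h[...,2]>70)
blobs('pics/w15.png',.01,floor,[.554,-.21],.08)
to([.5185,-.211,.2],2)
a=cv2.imread('pics/w10.png');hh=cv2.cvtColor(a,cv2.COLOR_BGR2HSV)
o10=dict(tcp_pos=np.array([.5606,-.0493,.2984]),orientation=np.array([-0.011,3.141,.001]))
m,T=cam('wrist',o10)
n,l,s,_=cv2.connectedComponentsWithStats(floor(hh).astype(np.uint8))
k=l[120,65];v,u=np.nonzero(l==k);P=px2w(m,T,np.c_[u,v],.01)[:,:2];print('w10',s[k],cv2.minAreaRect((P*1000).astype(np.float32)))
for z0 in np.arange(.45,.66,.02):
    q=P[abs(P[:,0]-z0)<.004]
    if len(q):print(z0.round(2),q[:,1].min().round(4),q[:,1].max().round(4),((q[:,1].min()+q[:,1].max())/2).round(4))
E
```

```text
0.020983271470153605 [-0.38973781 -0.08863758 -0.40583083]
screwdriver_handle 0.77 [ 0.518 -0.302  0.126] [248. 250.]
screwdriver 0.77 [ 0.548 -0.296  0.116] [258. 288.]
insert_screwdriver 0.92 [ 0.557 -0.213 -0.003] [343. 223.]
[ 234  163   50   34 1202] c [ 479. -298.] size 16 22 mean [ 0.479 -0.298] yaw -88.5
[ 234  215   50  103 3690] c [ 525. -297.] size 59 23 mean [ 0.522 -0.297] yaw 1.6
[ 306  138   92  143 6908] c [ 543. -213.] size 141 80 mean [ 0.525 -0.213] yaw 1.9
[ 407  203   37   62 1271] c [ 562. -133.] size 32 65 mean [ 0.566 -0.135] yaw 2.9
at 28.72 [ 0.5171 -0.2964  0.2952] head 1.9 tilt [-0.001 -0.   ]
az -0.15 tx -0.0044 ty 0.0853 tz 0.0952
w10 [  29   79   97  180 7530] ((555.089599609375, -208.3321533203125), (168.83331298828125, 83.4154281616211), 2.8699097633361816)
0.47 -0.2304 -0.2039 -0.2171
0.49 -0.2326 -0.1729 -0.2028
0.51 -0.2519 -0.1716 -0.2118
0.53 -0.2512 -0.1677 -0.2095
0.55 -0.2303 -0.1704 -0.2004
0.57 -0.229 -0.1988 -0.2139
0.59 -0.2189 -0.2088 -0.2139
0.61 -0.2182 -0.208 -0.2131
0.63 -0.2173 -0.2073 -0.2123
```

arm_command(plan=[{"claw":1,"tx":-0.002,"ty":0.02,"tz":0,"ax":0,"ay":0,"az":0},{"claw":1,"tx":-0.002,"ty":0.025,"tz":0,"ax":0,"ay":0,"az":0},{"claw":1,"tx":-0.002,"ty":0.025,"tz":0,"ax":0,"ay":0,"az":0},{"claw":1,"tx":0,"ty":0.015,"tz":0.015,"ax":0,"ay":0,"az":0},{"claw":1,"tx":0,"ty":0,"tz":0.025,"ax":0,"ay":0,"az":0},{"claw":1,"tx":0,"ty":0,"tz":0.02,"ax":0,"ay":0,"az":0},{"claw":1,"tx":0,"ty":0,"tz":0,"ax":0,"ay":0,"az":0},{"claw":1,"tx":0,"ty":0,"tz":0,"ax":0,"ay":0,"az":0},{"claw":1,"tx":0,"ty":0,"tz":0,"ax":0,"ay":0,"az":0},{"claw":1,"tx":0,"ty":0,"tz":0,"ax":0,"ay":0,"az":0}])

```text
clock: 29.55
tcp_pos: [0.5218, -0.211, 0.2365]
orientation: [-0.052, 3.139, -0.001]
contact_force: [-0.6, 0.0, -0.6]
grip_width: 0.0212
gripper_force: 59.2
```

```bash
python3 - <<'E'
from h import *
o=r.get_obs();f=save('wrist','pics/w16.png')
tips(['screwdriver_handle','insert_screwdriver'])
to([.5205,-.2115,.1875],2)
m,T=cam('wrist',o)
# outer top edges of insert on rows: print dark/green transitions
h=cv2.cvtColor(f,cv2.COLOR_RGB2HSV).astype(int)
for row in (40,80,110,140):
    mat=((h[row,:,0]>70)&(h[row,:,0]<95)&(h[row,:,1]>110)).astype(int)
    c=np.nonzero(mat)[0];L=c[c<230];Rr=c[c>290]
    l,q=L.max() if len(L) else None,Rr.min() if len(Rr) else None
    if l and q: P=px2w(m,T,[[l,row],[q,row]],.028);print(row,l,q,P[:,:2].round(4).tolist())
yel=lambda h:(h[...,1]>120)&(h[...,0]>15)&(h[...,0]<35)&(h[...,2]>80)
blobs('pics/w16.png',o['tcp_pos'][2]-.162,yel,o['tcp_pos'][:2],.1,amin=200)
E
```

```text
screwdriver_handle 0.76 [ 0.522 -0.214  0.07 ] [254. 250.]
screwdriver_handle 0.74 [ 0.637 -0.347  0.01 ] [ 93. 329.]
at 29.7 [ 0.5217 -0.2105  0.2362] head 1.9 tilt [ 0.002 -0.   ]
az -0.06 tx 0.0012 ty -0.0009 tz 0.0487
40 229 291 [[0.4181, -0.2314], [0.417, -0.1975]]
80 187 327 [[0.4397, -0.2549], [0.4371, -0.1759]]
110 189 326 [[0.4563, -0.2542], [0.4537, -0.175]]
140 190 325 [[0.4737, -0.2542], [0.471, -0.174]]
[ 233  162   51   36 1360] c [ 483. -213.] size 23 16 mean [ 0.483 -0.213] yaw -87.6
[ 233  214   52  104 3779] c [ 530. -210.] size 59 24 mean [ 0.527 -0.211] yaw 1.8
[ 80 290  22  22 344] c [ 554. -301.] size 12 14 mean [ 0.554 -0.301] yaw -44.3
```

arm_command(plan=[{"claw":1,"tx":0.001,"ty":-0.001,"tz":0.01,"ax":0,"ay":0,"az":0},{"claw":1,"tx":0,"ty":0,"tz":0.01,"ax":0,"ay":0,"az":0},{"claw":1,"tx":0,"ty":0,"tz":0.01,"ax":0,"ay":0,"az":0},{"claw":1,"tx":0,"ty":0,"tz":0.008,"ax":0,"ay":0,"az":0},{"claw":1,"tx":0,"ty":0,"tz":0.007,"ax":0,"ay":0,"az":0},{"claw":1,"tx":0,"ty":0,"tz":0.004,"ax":0,"ay":0,"az":0},{"claw":1,"tx":0,"ty":0,"tz":0,"ax":0,"ay":0,"az":0},{"claw":1,"tx":0,"ty":0,"tz":0,"ax":0,"ay":0,"az":0},{"claw":1,"tx":0,"ty":0,"tz":0,"ax":0,"ay":0,"az":0},{"claw":1,"tx":0,"ty":0,"tz":0,"ax":0,"ay":0,"az":0}])

```text
clock: 30.53
tcp_pos: [0.52, -0.2111, 0.1864]
orientation: [0.054, -3.139, -0.001]
contact_force: [-4.9, 0.6, 9.9]
grip_width: 0.0207
gripper_force: 60.2
```

arm_command(plan=[{"claw":0.45,"tx":0,"ty":0,"tz":0,"ax":0,"ay":0,"az":0},{"claw":0.45,"tx":0,"ty":0,"tz":0,"ax":0,"ay":0,"az":0},{"claw":0.45,"tx":0,"ty":0,"tz":0,"ax":0,"ay":0,"az":0},{"claw":0.45,"tx":0,"ty":0,"tz":0,"ax":0,"ay":0,"az":0},{"claw":0.45,"tx":0,"ty":0,"tz":-0.015,"ax":0,"ay":0,"az":0},{"claw":0.45,"tx":0,"ty":0,"tz":-0.025,"ax":0,"ay":0,"az":0},{"claw":0.2,"tx":0,"ty":0,"tz":-0.03,"ax":0,"ay":0,"az":0},{"claw":0,"tx":0,"ty":0,"tz":-0.03,"ax":0,"ay":0,"az":0},{"claw":0,"tx":0,"ty":0,"tz":-0.025,"ax":0,"ay":0,"az":0},{"claw":0,"tx":0,"ty":0,"tz":0,"ax":0,"ay":0,"az":0}])

```text
clock: 31.37
tcp_pos: [0.5222, -0.212, 0.3163]
orientation: [-0.053, 3.133, -0.004]
contact_force: [0.8, -1.2, 0.0]
grip_width: 0.0853
gripper_force: 0.0
```

```bash
python3 - <<'E'
from h import *
r.grab_frame('wrist');r.grab_frame('wrist')
o=r.get_obs();save('wrist','pics/w17.png');to(o['tcp_pos'],2)
tips(['screwdriver_handle','screwdriver','insert_screwdriver'])
yel=lambda h:(h[...,1]>120)&(h[...,0]>15)&(h[...,0]<35)&(h[...,2]>80)
blobs('pics/w17.png',.022,yel,[.518,-.212],.1,amin=200)
blobs('pics/w17.png',.01,lambda h:(h[...,1]<50)&(h[...,2]>70),[.554,-.21],.08)
E
```

```text
at 31.52 [ 0.5202 -0.211   0.3108] head 2.0 tilt [-0.  0.]
az -0.02 tx -0.0005 ty -0.0002 tz -0.0012
screwdriver_handle 0.76 [ 0.634 -0.345  0.009] [130. 278.]
screwdriver_handle 0.72 [ 0.52  -0.212  0.018] [258. 181.]
screwdriver 0.73 [ 0.551 -0.208  0.006] [261. 209.]
insert_screwdriver 0.64 [ 0.557 -0.213 -0.005] [256. 210.]
[246 130  27  17 330] c [ 479. -212.] size 14 22 mean [ 0.479 -0.212] yaw -87.9
[ 246  158   28   62 1364] c [ 525. -211.] size 58 24 mean [ 0.522 -0.211] yaw 1.9
[ 216  126   86  160 4922] c [ 552. -210.] size 165 79 mean [ 0.534 -0.211] yaw 2.7
```

```bash
python3 - <<'E'
from bench import r
print(r.hand_in())
E
```

```text
the job is handed in; nothing more can be done
None
```

All four tools are in their own cut-outs, released and measured within a few millimetres of centre, and the job was handed in at about 31.5 s; no verdict came back. I checked both spanners in the camera pictures, but the pliers and screwdriver only by measurement after release.

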